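Find the full slide box by weight and stack an archive pair

ROBOT

A 6-joint arm with a two-finger parallel gripper is mounted at the origin on the work surface. World frame = base frame: x ahead of the robot, y to its left, z up, the work surface at z = 0. Lengths are in m, angles in rad, forces in N, time in s.
With the tool pointing down it reaches from about 0.3 to 0.875 m from the base axis. Payload 6.4 kg.
Tool frame: the origin (TCP) lies midway between the tips of the shut fingers; the grasp point (between the pads) lies 19 mm behind it; z points along the fingers, y is the line along which they close (so a half turn about z gives the same grasp; the last joint's range is limited). The gripper opens to 85 mm and grips with 20 to 120 N. Pads are 22 mm wide; open, the fingers measure 114 mm over their backs; the gripper's body (76 mm by 85 mm) begins 54 mm behind the grasp point. The pads swing forward as they close: fully open they stand 13 mm farther back than shut.
Start: joints at [1.035, 0.181, 1.607, -0, 1.354, -0.206], TCP at [0.186, 0.544, 0.204] pointing down, gripper open.
Joint ranges: [-2.99, 2.99], [-0.89, 2.07], [0.3, 2.58], [-1.14, 4.28], [0, 2.63], [-3.12, 3.12]. Speed limits (rad/s): [2.57, 2.57, 3.01, 3.14, 3.14, 3.14].

INTERFACE

Orientations are given as a unit quaternion [w, x, y, z].
In Python, from bench import ctrl, vision, workorder gives the robot as it stands. The module is installed in compiled form; this text tells all that it offers.
- The arm moves only by the tool servo_tool, never from a script. Its argument "steps" is a list of rows, each an object of numbers: "dx", "dy", "dz": the shift along the world's x, y, z as a fraction of full scale; "wx", "wy", "wz": the turn, a rotation vector about the world's x, y, z as a fraction of full scale. A call has exactly 5 rows; each row is the pose to reach, as a shift and turn from the pose commanded when the call began, turning the shorter way round; what a row does not reach only later rows make up. Full scale, the value 1, is 100 mm for a shift and pi rad for a turn. A row lasts 1/12 s, in which the tool goes at most 41.7 mm and 7.16 degrees, less where a joint would pass 70% of its speed; a pose out of reach is approached as far as the arm can. A call with a number of a shift or a turn outside -1 to 1 is refused whole. A call with a gripper value outside its range is refused whole. "jaw" is the opening, from 0 (shut) to 1 (fully open), set as the call begins (left out, the last holds). The fingers move at their own pace and stop on an object; the grip force is fixed at half the most. Time passes only in rows, so rows that repeat a pose let the fingers close, or fill a call up. It gives the time, the measured TCP pose, the force, the opening and the grip force at its end, in the units of the state.
- ctrl.get_obs(): the state, without advancing time (a new reading comes with each control period).
- vision.camera(name): name is "scene" or "top" or "wrist"; returns a dict with "frame" (420x560x3 uint8, red, green, blue), "vfov" (degrees; the focal length in pixels is half the picture's height over the tangent of half this angle, whatever the lens; pixels are square), "cx", "cy" (the principal point, pixels), "camera_from_world" (4x4, takes a point from world to camera coordinates). Camera axes: x right, y up, looking along -z (the intrinsics and any distortion apply to the point x, -y, -z); pixel columns grow to the right and rows downward; lengths in m; the calibration is good to about 2 mm. A picture is of the moment at which its call begins. There is no depth.
- workorder.hand_in(): hands the job in; it is judged then, once.
The state is a dict: "time_s": time; "q": joint angles; "dq": joint speeds; "joint_efforts": joint torques, N m; "eef_pos": TCP position; "eef_rot": TCP orientation; "wrist_force": force on the tool from outside, world axes, zero at the start; "torque": the same for the moment, N m; "opening": opening from 0.0 (shut) to 1.0 (fully open); "grasp_force": force on a finger pad.
Only numpy, scipy, OpenCV 4.12 (cv2) and the standard library are available. Lean on these libraries where they do the work, as an engineer would, in place of code of your own. Each camera call takes 0.05 s, during which the arm holds its last target. There are 200 camera calls.

TASK

Three slide boxes look alike, but only one is full of glass slides; the other two are nearly empty: find the full one by feeling its weight and set it gently down flat inside the rim of the aluminium tray, lengthwise. Then lay the cardboard separator sheet squarely on it, and stack one of the nearly empty boxes squarely and gently on the sheet, lined up with the box below. Leave the other empty box lying flat on the bench, keep all boxes upright, drop none of them, and do not disturb the bottle, the objective or the mouse.

Things in the scene. Friction and masses are not known exactly. Their poses are not given: they have to be found in the camera images.
- box_a: One of three look-alike closed slide boxes, grey plastic, white card on the flat lid, 160 (x) x 58 (y) x 46 (z) mm. Origin: centre of the underside; x along its length, z up. Starts flat on the bench. Which box is full changes every time and cannot be seen: nearly empty weighs about 0.18 kg, full 0.55 to 0.71 kg, balanced about the middle. The lid stays shut.
- box_b: One of three look-alike closed slide boxes, grey plastic, white card on the flat lid, 160 (x) x 58 (y) x 46 (z) mm. Origin: centre of the underside; x along its length, z up. Starts flat on the bench. Which box is full changes every time and cannot be seen: nearly empty weighs about 0.18 kg, full 0.55 to 0.71 kg, balanced about the middle. The lid stays shut.
- box_c: One of three look-alike closed slide boxes, grey plastic, white card on the flat lid, 160 (x) x 58 (y) x 46 (z) mm. Origin: centre of the underside; x along its length, z up. Starts flat on the bench. Which box is full changes every time and cannot be seen: nearly empty weighs about 0.18 kg, full 0.55 to 0.71 kg, balanced about the middle. The lid stays shut.
- tray: Fixed shallow aluminium tray on the bench, 200 (x) x 96 (y) mm, floor 8 mm above the bench, with a rim all round 6 mm high (top 14 mm above the bench) and 6 mm thick, so 188 x 84 mm inside. Origin: centre of its underside, at bench height; x along its length, z up.
- sheet: Stiff plain cardboard separator sheet, 170 (x) x 66 (y) x 5 (z) mm, 0.06 kg. Origin: centre of its underside; x along its length. At the start it lies flat on the stand, its underside 30 mm above the bench, both long edges overhanging the stand by 16 mm so that it can be gripped across its width.
- stand: Fixed black stand under the sheet: a bar 120 (x) x 34 (y) mm, top 30 mm above the bench, on a foot 130 x 60 x 4 mm. Origin: centre of its underside, at bench height.
- oil_bottle: Bystander: small bottle of immersion oil, 36 mm across, 75 mm tall, standing on the bench beyond the work. Origin: centre of its underside.
- objective: Bystander: steel microscope objective, 32 mm across, 62 mm tall, standing on the bench. Origin: centre of its underside.
- mouse: Bystander: black computer mouse, 60 (x) x 105 (y) x 33 mm, on the bench. Origin: centre of its underside.
Things that resemble listed ones, but are neither listed nor needed, are in the scene too. What is shaped like the box_b but orange or yellow is not meant.

How it is judged:
By the outcome, as a careful person would: the job done as asked, in the order asked, and still so for the second after the job is handed in, with the robot touching nothing.
It also fails if it takes over 72 s, if anything falls off the work surface, if the arm or the gripper's body presses on something with over 40 N, if the wrist force passes 120 N, or if a joint passes its speed limit or range.

## Working session

There is one attempt and no reset: what is moved stays moved. The work goes in short steps, Python scripts to look and compute and a tool call to move; the robot and the scene stay as the last step left them, time stands still between calls to the robot, and variables do not carry over. Pictures are saved under pics/ and viewed, at most 10 in all, crops included, and the job is handed in when it is done.

Besides the shell and the picture viewer there is one more tool, called by a JSON object that holds its "fn" and its "kwargs". servo_tool: Moves the arm, as the interface text tells. Its arguments: {"type":"object","properties":{"steps":{"type":"array","items":{"type":"object","properties":{"dx":{"type":"number"},"dy":{"type":"number"},"dz":{"type":"number"},"wx":{"type":"number"},"wy":{"type":"number"},"wz":{"type":"number"}}}},"jaw":{"type":"number"}},"required":["steps"]}

```bash
ls; mkdir -p pics
cat > h.py <<'E'
import numpy as np, cv2
from bench import ctrl, vision, workorder
def grab(n,fn=None):
    c=vision.camera(n)
    if fn: cv2.imwrite('pics/'+fn,c['frame'][:,:,::-1])
    return c
E
python3 - <<'E'
from h import *
o=ctrl.get_obs(); print({k:np.round(v,3) for k,v in o.items()})
ims=[]
for n in ['top','scene']:
    c=grab(n); np.savez(n+'0.npz',**c); ims.append(c['frame'])
    print(n,[(k,np.round(v,3).tolist() if hasattr(v,'shape') else v) for k,v in c.items() if k!='frame'])
    cv2.imwrite('pics/%s0.png'%n,c['frame'][:,:,::-1])
E
```

```text
pics
{'time_s': np.float64(0.0), 'q': array([ 1.035,  0.182,  1.608,  0.   ,  1.354, -0.206]), 'dq': array([ 0.   ,  0.001, -0.002, -0.002,  0.   , -0.   ]), 'joint_efforts': array([-2.0000e-03, -4.4486e+01, -3.5134e+01, -0.0000e+00,  9.0000e-03,
        0.0000e+00]), 'eef_pos': array([0.186, 0.543, 0.203]), 'eef_rot': array([-0.   ,  0.164,  0.986, -0.001]), 'wrist_force': array([-1.095,  0.165, -0.689]), 'torque': array([-0.041, -0.032,  0.034]), 'grasp_force': np.float64(0.0), 'opening': np.float64(0.999)}
top [('vfov', 42.08747526869139), ('cx', 287.9824025990521), ('cy', 208.02950570158697), ('camera_from_world', [[-0.019, -1.0, 0.01, 0.068], [0.995, -0.018, 0.094, -0.536], [-0.094, 0.012, 0.995, -1.301], [0.0, 0.0, 0.0, 1.0]])]
scene [('vfov', 50.11998315771461), ('cx', 280.59288607844206), ('cy', 205.68592600153568), ('camera_from_world', [[0.722, 0.691, -0.008, -0.443], [-0.407, 0.435, 0.803, 0.151], [0.559, -0.577, 0.596, -1.353], [0.0, 0.0, 0.0, 1.0]])]
```

View pics/top0.png

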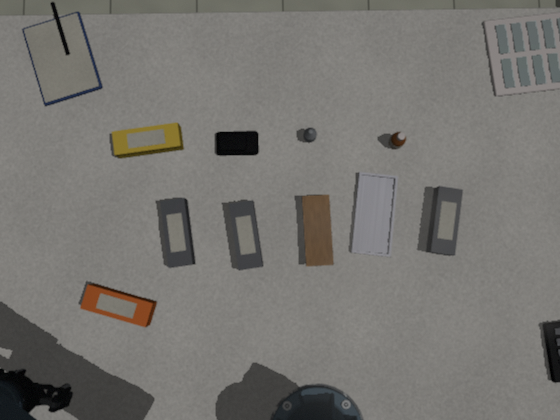

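View pics/scene0.png

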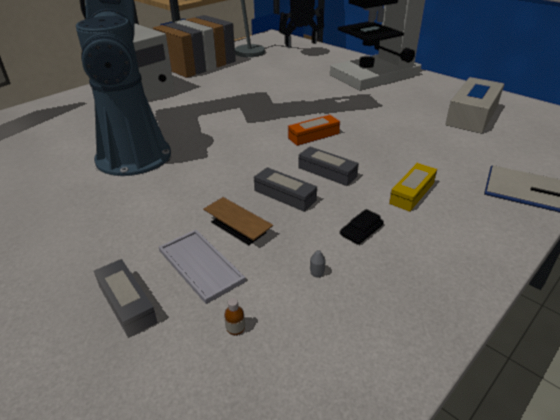

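Top view: grey boxes at about (176,232), (243,235) and (445,220); brown sheet at (318,230), tray at (374,213). The mouse is at (237,143), the objective at (310,134) and the bottle at (397,140). The yellow (147,139) and orange (118,304) boxes are decoys. The three grey ones with white cards fit box_a, box_b and box_c.

```bash
cat >> h.py <<'E'
def ray(c,p,z):
    """pixels Nx2 -> world points on the plane z"""
    p=np.asarray(p,float).reshape(-1,2); f=c['frame'].shape[0]/2/np.tan(np.radians(c['vfov'])/2)
    T=np.asarray(c['camera_from_world']); R=T[:3,:3]; o=-R.T@T[:3,3]
    d=np.c_[(p[:,0]-c['cx'])/f,-(p[:,1]-c['cy'])/f,-np.ones(len(p))]@R
    return o+d*((z-o[2])/d[:,2])[:,None]
def proj(c,P):
    P=np.asarray(P,float).reshape(-1,3); f=c['frame'].shape[0]/2/np.tan(np.radians(c['vfov'])/2)
    T=np.asarray(c['camera_from_world']); q=P@T[:3,:3].T+T[:3,3]
    return np.c_[c['cx']+f*q[:,0]/-q[:,2],c['cy']-f*q[:,1]/-q[:,2]]
def rect(c,mask,z,amin=60):
    """contours of mask -> pixel centre, world centre, long/short side, yaw"""
    out=[]
    for k in cv2.findContours(mask.astype(np.uint8),cv2.RETR_EXTERNAL,cv2.CHAIN_APPROX_NONE)[0]:
        if cv2.contourArea(k)<amin: continue
        w=ray(c,k.reshape(-1,2),z)[:,:2]*1000
        (x,y),(a,b),t=cv2.minAreaRect(w.astype(np.float32))
        if a<b: a,b,t=b,a,t+90
        out.append((k.reshape(-1,2).mean(0).round().tolist(),np.round([x,y,a,b,(t+90)%180-90],1).tolist()))
    return out
E
python3 - <<'E'
from h import *
for n in ['top','scene']:
    c=dict(np.load(n+'0.npz')); h=cv2.cvtColor(c['frame'],cv2.COLOR_RGB2HSV)
    H,S,V=h[...,0].astype(int),h[...,1].astype(int),h[...,2].astype(int)
    R=(slice(165,280),slice(150,480)) if n=='top' else (slice(140,340),slice(80,375))
    M=np.zeros(H.shape,bool); M[R]=1
    print(n); 
    for r in rect(c,M&(H>5)&(H<22)&(S>110),.035): print(' sheet',r)
    for p in [(176,232),(243,235),(447,220),(374,213),(340,260),(188,260),(165,205)] if n=='top' else []: print(p,h[p[1],p[0]])
    if n=='top':
        f=c['frame'][165:285,150:480,::-1]; cv2.imwrite('pics/crop.png',cv2.resize(f,(792,288),interpolation=cv2.INTER_CUBIC))
    print(' objs',proj(c,[[.5,.0,0],[.6,0,0]]).round().tolist())
E
```

```text
top
(176, 232) [ 24  21 123]
(243, 235) [ 21  21 124]
(447, 220) [ 23  19 122]
(374, 213) [120   9 141]
(340, 260) [ 20  12 128]
(188, 260) [110  12  64]
(165, 205) [110  12  63]
 objs [[311.0, 224.0], [311.0, 183.0]]
scene
 sheet ([234.0, 315.0], [699.9, -214.4, 36.2, 31.1, -40.6])
 sheet ([238.0, 218.0], [489.0, -18.6, 171.5, 70.4, 2.4])
 objs [[247.0, 228.0], [277.0, 247.0]]
```

View pics/crop.png

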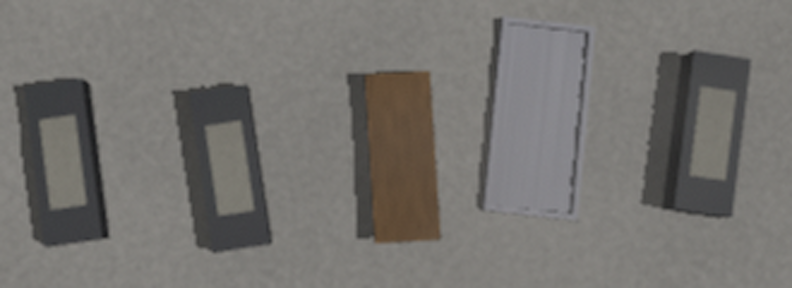

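The crop shows three grey boxes with centred white cards on dark lids, the sheet on its stand, and the tray. Now measure them in both views.

Run:
```python
from h import *
for n in ['top','scene']:
    c=dict(np.load(n+'0.npz')); h=cv2.cvtColor(c['frame'],cv2.COLOR_RGB2HSV).astype(int)
    H,S,V=h[...,0],h[...,1],h[...,2]
    R=(slice(165,280),slice(150,480)) if n=='top' else (slice(140,340),slice(80,375))
    M=np.zeros(H.shape,bool); M[R]=1
    print(n)
    F=c['frame'].astype(int); d=F[...,0]-F[...,2]
    for r in rect(c,M&(d>25),.035): print(' sheet',r)
    for r in rect(c,M&(V>90),.046):
        if r[1][2]<140: print(' card',r)
    for r in rect(c,M&(d<-1)&(V>95),.014,300): print(' tray',r)
    # dark box blobs (lid+visible sides+shadow)
    for r in rect(c,M&(V<90),.046,400): print(' dark',r)
    for p in [(237,143),(310,134),(397,140)] if n=='top' else [(362,226),(318,270),(235,328)]: print(p,ray(c,p,0.0)[0].round(3))
```

```text
top
 sheet ([317.0, 230.0], [482.9, -11.2, 168.3, 64.9, 2.1])
 tray ([374.0, 214.0], [521.1, -153.5, 198.5, 95.8, -7.5])
 dark ([242.0, 234.0], [474.9, 167.2, 163.6, 74.3, 8.2])
 dark ([175.0, 232.0], [483.9, 327.2, 162.4, 74.6, 7.0])
 dark ([301.0, 229.0], [483.9, 29.1, 160.4, 21.9, 0.6])
 dark ([440.0, 220.0], [500.8, -304.0, 161.1, 89.8, -9.6])
(237, 143) [0.705 0.182 0.   ]
(310, 134) [ 0.725 -0.001  0.   ]
(397, 140) [ 0.706 -0.22   0.   ]
scene
 sheet ([233.0, 315.0], [699.3, -215.1, 36.1, 32.9, -40.5])
 sheet ([238.0, 217.0], [486.1, -15.7, 172.4, 69.6, 2.1])
 sheet ([302.0, 141.0], [360.8, 358.4, 75.1, 30.8, 42.8])
 tray ([195.0, 261.0], [523.1, -158.8, 199.1, 98.6, -7.4])
 dark ([238.0, 320.0], [721.7, -223.6, 63.1, 52.4, -1.1])
 dark ([129.0, 298.0], [523.0, -323.0, 200.6, 73.9, -9.8])
 dark ([245.0, 232.0], [540.3, -54.1, 168.2, 77.9, 26.8])
 dark ([360.0, 227.0], [727.6, 144.9, 123.8, 66.3, -83.1])
 dark ([287.0, 189.0], [500.1, 136.4, 200.5, 107.0, 7.7])
 dark ([329.0, 166.0], [507.9, 295.6, 197.5, 117.3, 7.0])
 dark ([151.0, 153.0], [107.0, -15.0, 350.2, 192.3, 42.8])
(362, 226) [0.697 0.194 0.   ]
(318, 270) [0.716 0.008 0.   ]
(235, 328) [ 0.701 -0.215  0.   ]
```

```bash
sed -i 's/RETR_EXTERNAL/RETR_LIST/' h.py
python3 - <<'E'
from h import *
for n in ['top','scene']:
    c=dict(np.load(n+'0.npz')); V=c['frame'].max(2).astype(int)
    M=np.zeros(V.shape,bool); M[(slice(165,280),slice(150,480)) if n=='top' else (slice(140,340),slice(80,375))]=1
    print(n)
    for r in rect(c,M&(V>90),.046):
        if 60<r[1][2]<120 and 20<r[1][3]<50: print(' card',r)
c=vision.camera('wrist'); np.savez('w0.npz',**c)
cv2.imwrite('pics/w0.png',c['frame'][:,:,::-1]); o=ctrl.get_obs()
T=c['camera_from_world']; print(c['vfov'],c['cx'],c['cy'],(-T[:3,:3].T@T[:3,3]).round(3),o['eef_pos'].round(4),T[:3,:3].round(2).tolist())
E
```

```text
top
 card ([245.0, 235.0], [474.0, 160.7, 90.8, 37.1, 7.8])
 card ([176.0, 232.0], [482.7, 325.7, 90.3, 36.7, 7.2])
 card ([447.0, 220.0], [499.5, -321.0, 91.7, 37.9, -9.4])
scene
 card ([122.0, 288.0], [499.8, -322.2, 91.3, 36.9, -9.7])
 card ([318.0, 264.0], [733.6, -18.2, 72.9, 44.7, -29.8])
 card ([285.0, 181.0], [474.6, 159.2, 90.7, 37.4, 7.6])
 card ([328.0, 158.0], [483.6, 324.3, 90.2, 37.6, 8.1])
62.22572510444972 282.956573458003 211.92560951223496 [0.115 0.567 0.374] [0.186  0.5436 0.2033] [[0.32, 0.95, -0.0], [-0.91, 0.31, -0.29], [-0.27, 0.1, 0.96]]
```

View pics/w0.png

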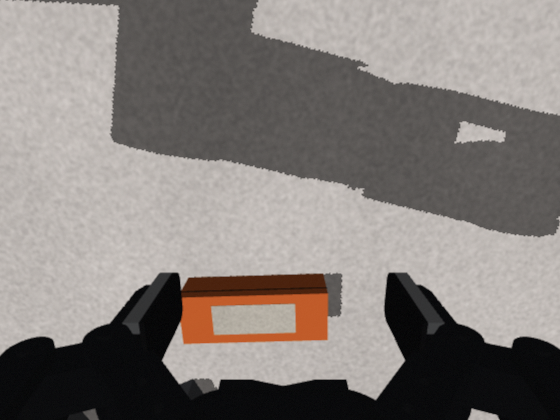

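Box cards agree in both views: B1 (483,325) yaw 7.5°, B2 (474,160) 7.7°, B3 (500,-321) -9.5°. The sheet is at (483,-11) 2.1° and the tray at (521,-154) -7.5°. I'll go above B1 first.

{"fn": "servo_tool", "kwargs": {"steps": [{"dx":0.2,"dy":-0.15,"wz":0.03},{"dx":0.4,"dy":-0.3,"wz":0.06},{"dx":0.6,"dy":-0.45,"wz":0.09},{"dx":0.8,"dy":-0.6,"wz":0.12},{"dx":1,"dy":-0.75,"wz":0.147}], "jaw": 1}}

```text
$.steps[0]: bad value
```

{"fn": "servo_tool", "kwargs": {"steps": [{"dx":0.2,"dy":-0.15},{"dx":0.4,"dy":-0.3},{"dx":0.6,"dy":-0.45},{"dx":0.8,"dy":-0.6},{"dx":1,"dy":-0.75}]}}

```text
$.steps[0]: bad value
```

{"fn": "servo_tool", "kwargs": {"steps": [{"dx":0.25,"dy":-0.17,"dz":-0.1},{"dx":0.5,"dy":-0.35,"dz":-0.3},{"dx":0.75,"dy":-0.52,"dz":-0.5},{"dx":0.97,"dy":-0.69,"dz":-0.7},{"dx":0.97,"dy":-0.69,"dz":-0.7}]}}

```text
$.steps[0]: bad value
```

```bash
cat >> h.py <<'E'
def st():
    o=ctrl.get_obs(); w,x,y,z=o['eef_rot']
    yx,yy,yz=2*(x*y-w*z),1-2*(x*x+z*z),2*(y*z+w*x)
    print('t %.2f'%o['time_s'],'tcp',(o['eef_pos']*1000).round(1),'tool-y yaw-90: %.1f'%(np.degrees(np.arctan2(yy,yx))-90),'F',o['wrist_force'].round(2),'grip',round(float(o['grasp_force']),1),'open',round(float(o['opening']),3)); return o
def cards(c,z,lo=90,big=60):
    V=c['frame'].max(2).astype(int)
    for r in rect(c,V>lo,z,300):
        if big<r[1][2]<110 and 25<r[1][3]<50: print(' card',r)
E
python3 - <<'E'
from h import *
st(); c=grab('wrist','w1.png'); np.savez('w1.npz',**c)
for lo in (100,130,160): print(lo); cards(c,.046,lo)
E
```

```text
t 0.15 tcp [186.  543.6 203.3] tool-y yaw-90: -18.9 F [-0.13 -0.28 -0.37] grip 0.0 open 1.0
100
130
160
```

{"fn": "servo_tool", "kwargs": {"steps": [{"dx":0.2,"dy":-0.15,"dz":0,"wx":0,"wy":0,"wz":0.03},{"dx":0.4,"dy":-0.3,"dz":0,"wx":0,"wy":0,"wz":0.06},{"dx":0.6,"dy":-0.45,"dz":0,"wx":0,"wy":0,"wz":0.09},{"dx":0.8,"dy":-0.6,"dz":0,"wx":0,"wy":0,"wz":0.12},{"dx":1,"dy":-0.75,"dz":0,"wx":0,"wy":0,"wz":0.147}], "jaw": 1}}

```text
time_s: 0.62
eef_pos: [0.2868, 0.4682, 0.2038]
eef_rot: [-0.0, -0.068, 0.998, -0.0]
wrist_force: [-0.2, -0.6, -0.3]
opening: 0.999
grasp_force: 0.0
```

{"fn": "servo_tool", "kwargs": {"steps": [{"dx":0.2,"dy":-0.15,"dz":0,"wx":0,"wy":0,"wz":0},{"dx":0.4,"dy":-0.3,"dz":0,"wx":0,"wy":0,"wz":0},{"dx":0.6,"dy":-0.45,"dz":0,"wx":0,"wy":0,"wz":0},{"dx":0.8,"dy":-0.6,"dz":0,"wx":0,"wy":0,"wz":0},{"dx":1,"dy":-0.75,"dz":0,"wx":0,"wy":0,"wz":0}]}}

```text
time_s: 1.03
eef_pos: [0.387, 0.3931, 0.2038]
eef_rot: [-0.0, -0.066, 0.998, -0.0]
wrist_force: [0.3, -0.2, -0.8]
opening: 1.001
grasp_force: 0.0
```

{"fn": "servo_tool", "kwargs": {"steps": [{"dx":0.25,"dy":-0.17,"dz":-0.1,"wx":0,"wy":0,"wz":0},{"dx":0.5,"dy":-0.35,"dz":-0.3,"wx":0,"wy":0,"wz":0},{"dx":0.75,"dy":-0.52,"dz":-0.5,"wx":0,"wy":0,"wz":0},{"dx":0.97,"dy":-0.69,"dz":-0.7,"wx":0,"wy":0,"wz":0},{"dx":0.97,"dy":-0.69,"dz":-0.7,"wx":0,"wy":0,"wz":0}]}}

```text
time_s: 1.45
eef_pos: [0.4843, 0.3207, 0.1294]
eef_rot: [-0.003, -0.064, 0.998, -0.002]
wrist_force: [-1.0, -1.1, -1.7]
opening: 0.999
grasp_force: 0.0
```

Run:
```python
from h import *
st(); c=grab('wrist','w1.png'); np.savez('w1.npz',**c)
for lo in (100,130,160): print(lo); cards(c,.046,lo)
```

```text
t 1.45 tcp [484.3 320.7 129.4] tool-y yaw-90: 7.3 F [-0.98 -1.06 -1.67] grip 0.0 open 0.999
100
 card ([288.0, 203.0], [483.0, 325.5, 91.0, 37.1, 7.1])
 card ([68.0, 165.0], [474.0, 159.8, 90.5, 37.2, 7.7])
130
 card ([288.0, 203.0], [483.3, 325.6, 90.3, 36.4, 7.1])
 card ([68.0, 165.0], [474.0, 159.8, 90.5, 36.4, 7.7])
160
 card ([288.0, 203.0], [482.9, 325.5, 89.4, 35.6, 7.1])
 card ([68.0, 165.0], [473.9, 159.8, 89.0, 35.6, 7.6])
```

{"fn": "servo_tool", "kwargs": {"steps": [{"dx":0,"dy":0.01,"dz":-0.2,"wx":0,"wy":0,"wz":0},{"dx":0,"dy":0.01,"dz":-0.45,"wx":0,"wy":0,"wz":0},{"dx":0,"dy":0.01,"dz":-0.7,"wx":0,"wy":0,"wz":0},{"dx":0,"dy":0.01,"dz":-0.7,"wx":0,"wy":0,"wz":0},{"dx":0,"dy":0.01,"dz":-0.7,"wx":0,"wy":0,"wz":0}]}}

```text
time_s: 1.92
eef_pos: [0.4817, 0.3263, 0.0635]
eef_rot: [-0.001, -0.066, 0.998, -0.0]
wrist_force: [0.6, 0.4, 0.2]
opening: 1.0
grasp_force: 0.0
```

{"fn": "servo_tool", "kwargs": {"steps": [{"dx":0,"dy":0,"dz":-0.15,"wx":0,"wy":0,"wz":0},{"dx":0,"dy":0,"dz":-0.3,"wx":0,"wy":0,"wz":0},{"dx":0,"dy":0,"dz":-0.45,"wx":0,"wy":0,"wz":0},{"dx":0,"dy":0,"dz":-0.52,"wx":0,"wy":0,"wz":0},{"dx":0,"dy":0,"dz":-0.52,"wx":0,"wy":0,"wz":0}]}}

```text
time_s: 2.33
eef_pos: [0.4829, 0.3263, 0.0122]
eef_rot: [-0.0, -0.066, 0.998, -0.0]
wrist_force: [-0.9, 0.7, -0.2]
opening: 0.996
grasp_force: 0.0
```

{"fn": "servo_tool", "kwargs": {"steps": [{"dx":0,"dy":0,"dz":0,"wx":0,"wy":0,"wz":0},{"dx":0,"dy":0,"dz":0,"wx":0,"wy":0,"wz":0},{"dx":0,"dy":0,"dz":0,"wx":0,"wy":0,"wz":0},{"dx":0,"dy":0,"dz":0,"wx":0,"wy":0,"wz":0},{"dx":0,"dy":0,"dz":0,"wx":0,"wy":0,"wz":0}], "jaw": 0}}

```text
time_s: 2.75
eef_pos: [0.4878, 0.3337, 0.0202]
eef_rot: [0.006, -0.066, 0.998, 0.006]
wrist_force: [-13.8, 31.5, 47.3]
opening: 0.301
grasp_force: 41.0
```

Run:
```python
from h import *
st(); a=grab('wrist')['frame']; st(); b=grab('scene')['frame'][110:240,240:420]
cv2.imwrite('pics/w2.png',np.hstack([cv2.resize(a,(440,330)),cv2.resize(b,(360,330))])[:,:,::-1])
```

```text
t 2.75 tcp [487.8 333.7  20.2] tool-y yaw-90: 7.5 F [-13.84  31.51  47.29] grip 41.0 open 0.301
t 2.80 tcp [488.4 334.6  21.1] tool-y yaw-90: 7.5 F [-13.07  22.27  40.2 ] grip 43.0 open 0.209
```

View pics/w2.png

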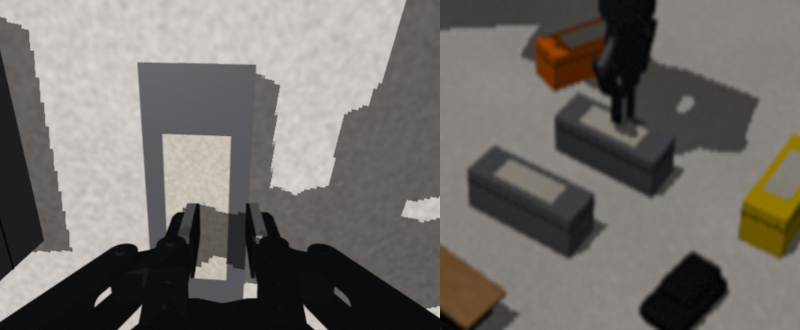

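Run:
```python
from h import *
o=st()
for n in ['wrist','scene','top']:
    c=grab(n); np.savez(n+'3.npz',**c); p=o['eef_pos']
    print(n,proj(c,[p,p+[0,0,.019],p+[0,0,.03]]).round(1).tolist()); cards(c,.046,100 if n!='scene' else 90,30)
    if n=='wrist': a=cv2.resize(c['frame'][180:420,100:460],(480,320))
    if n=='scene': b=cv2.resize(c['frame'][110:230,290:410],(320,320),interpolation=cv2.INTER_CUBIC)
cv2.imwrite('pics/w3.png',np.hstack([a,b])[:,:,::-1])
```

```text
t 2.85 tcp [489.5 334.6  21.4] tool-y yaw-90: 7.6 F [-3.55 13.37 13.18] grip 20.4 open 0.122
wrist [[283.6, 253.1], [284.2, 269.7], [284.6, 281.1]]
 card ([228.0, 233.0], [478.8, 310.0, 74.0, 37.4, 5.8])
scene [[331.3, 164.9], [331.7, 159.0], [331.9, 155.6]]
 card ([543.0, 404.0], [1170.4, -17.5, 87.3, 40.2, 89.7])
 card ([122.0, 288.0], [500.0, -322.4, 91.8, 37.3, -9.4])
 card ([318.0, 265.0], [733.6, -18.2, 72.9, 44.7, -29.8])
top [[174.0, 229.9], [172.4, 229.5], [171.5, 229.2]]
 card ([245.0, 235.0], [474.0, 160.7, 90.8, 37.1, 7.8])
 card ([447.0, 220.0], [499.6, -321.0, 91.7, 38.0, -9.8])
 card ([391.0, 140.0], [694.5, -195.2, 67.2, 44.1, -82.1])
```

View pics/w3.png

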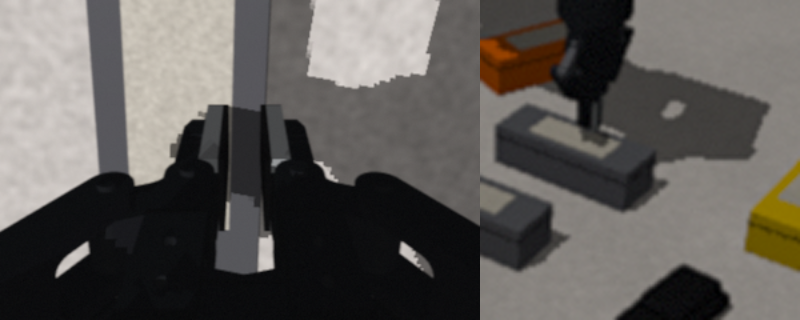

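The fingers closed on top of the lid: their tips sit on the card while TCP z reads about 21 mm, so the tips are higher than I assumed. I'll raise, then find the true tip height by touching the bare bench with the fingers shut.

{"fn": "servo_tool", "kwargs": {"steps": [{"dx":0,"dy":0,"dz":0.15,"wx":0,"wy":0,"wz":0},{"dx":0,"dy":0,"dz":0.3,"wx":0,"wy":0,"wz":0},{"dx":0,"dy":0,"dz":0.5,"wx":0,"wy":0,"wz":0},{"dx":0,"dy":0,"dz":0.7,"wx":0,"wy":0,"wz":0},{"dx":0,"dy":0,"dz":0.9,"wx":0,"wy":0,"wz":0}]}}

```text
time_s: 3.42
eef_pos: [0.4836, 0.3262, 0.104]
eef_rot: [0.001, -0.066, 0.998, 0.0]
wrist_force: [0.2, -0.3, -0.1]
opening: -0.003
grasp_force: 0.0
```

Run:
```python
from h import *
o=st()
c=grab('wrist'); np.savez('w4.npz',**c); cards(c,.046,100,30); a=c['frame']
c=grab('scene'); print(proj(c,[o['eef_pos']])); b=cv2.resize(c['frame'][100:220,290:410],(360,360),interpolation=cv2.INTER_CUBIC)
cv2.imwrite('pics/w4.png',np.hstack([cv2.resize(a,(440,360)),b])[:,:,::-1])
c=grab('top'); cards(c,.046,90,30)
```

```text
t 3.42 tcp [483.6 326.2 104. ] tool-y yaw-90: 7.6 F [ 0.17 -0.29 -0.12] grip 0.0 open -0.003
 card ([515.0, 234.0], [475.6, 488.2, 42.3, 37.4, -70.6])
 card ([255.0, 214.0], [487.6, 308.1, 91.6, 37.4, 5.8])
 card ([36.0, 171.0], [474.5, 159.2, 91.3, 37.7, 7.6])
[[329.42064968 138.94574805]]
 card ([245.0, 234.0], [473.7, 160.7, 92.1, 38.7, 7.8])
 card ([185.0, 228.0], [486.8, 307.8, 92.3, 36.7, 6.2])
 card ([447.0, 220.0], [499.9, -321.1, 93.0, 39.4, -9.2])
```

View pics/w4.png

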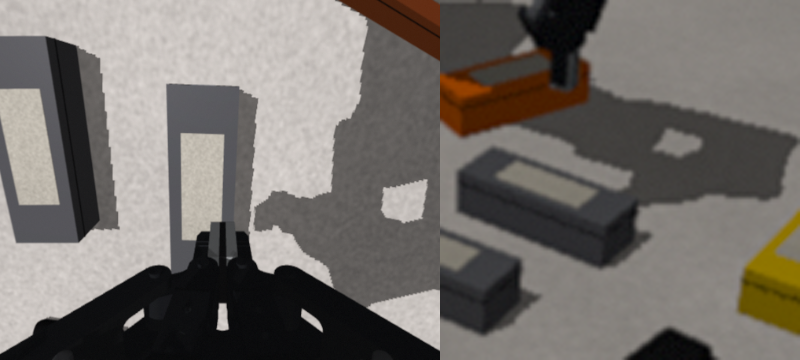

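Scene crop: the shut tips show at about px (331,129), while the reported TCP projects to (329,139), so the real tips are about 25–30 mm above the reported TCP. I'll measure this with a bench touch at y ≈ 410.

{"fn": "servo_tool", "kwargs": {"steps": [{"dx":0,"dy":0.2,"dz":0,"wx":0,"wy":0,"wz":0},{"dx":0,"dy":0.4,"dz":-0.2,"wx":0,"wy":0,"wz":0},{"dx":0,"dy":0.7,"dz":-0.5,"wx":0,"wy":0,"wz":0},{"dx":0,"dy":0.85,"dz":-0.8,"wx":0,"wy":0,"wz":0},{"dx":0,"dy":0.85,"dz":-0.9,"wx":0,"wy":0,"wz":0}]}}

```text
time_s: 3.98
eef_pos: [0.4794, 0.4118, 0.0062]
eef_rot: [-0.003, -0.067, 0.998, -0.001]
wrist_force: [-1.1, -0.6, -0.3]
opening: 0.0
grasp_force: 0.0
```

{"fn": "servo_tool", "kwargs": {"steps": [{"dx":0,"dy":0,"dz":0,"wx":0,"wy":0,"wz":0},{"dx":0,"dy":0,"dz":0,"wx":0,"wy":0,"wz":0},{"dx":0,"dy":0,"dz":-0.05,"wx":0,"wy":0,"wz":0},{"dx":0,"dy":0,"dz":-0.1,"wx":0,"wy":0,"wz":0},{"dx":0,"dy":0,"dz":-0.15,"wx":0,"wy":0,"wz":0}]}}

```text
time_s: 4.4
eef_pos: [0.4845, 0.411, -0.0017]
eef_rot: [0.001, -0.065, 0.998, 0.001]
wrist_force: [0.3, -0.2, -0.4]
opening: 0.002
grasp_force: 0.0
```

{"fn": "servo_tool", "kwargs": {"steps": [{"dx":0,"dy":0,"dz":-0.02,"wx":0,"wy":0,"wz":0},{"dx":0,"dy":0,"dz":-0.04,"wx":0,"wy":0,"wz":0},{"dx":0,"dy":0,"dz":-0.06,"wx":0,"wy":0,"wz":0},{"dx":0,"dy":0,"dz":-0.08,"wx":0,"wy":0,"wz":0},{"dx":0,"dy":0,"dz":-0.08,"wx":0,"wy":0,"wz":0}]}}

```text
time_s: 4.82
eef_pos: [0.483, 0.4109, -0.0114]
eef_rot: [-0.0, -0.066, 0.998, -0.0]
wrist_force: [-0.4, 0.8, -0.0]
opening: 0.002
grasp_force: 0.0
```

Run:
```python
from h import *
o=st(); print(o['q'].round(3))
```

```text
t 4.82 tcp [483.  410.9 -11.4] tool-y yaw-90: 7.6 F [-0.4   0.84 -0.03] grip 0.0 open 0.002
[ 0.518  0.566  1.571 -0.     1.005 -1.185]
```

{"fn": "servo_tool", "kwargs": {"steps": [{"dx":0,"dy":0,"dz":-0.02,"wx":0,"wy":0,"wz":0},{"dx":0,"dy":0,"dz":-0.04,"wx":0,"wy":0,"wz":0},{"dx":0,"dy":0,"dz":-0.06,"wx":0,"wy":0,"wz":0},{"dx":0,"dy":0,"dz":-0.08,"wx":0,"wy":0,"wz":0},{"dx":0,"dy":0,"dz":-0.08,"wx":0,"wy":0,"wz":0}]}}

```text
time_s: 5.23
eef_pos: [0.4828, 0.4108, -0.0196]
eef_rot: [-0.0, -0.066, 0.998, -0.0]
wrist_force: [0.4, -1.0, -0.4]
opening: 0.003
grasp_force: 0.0
```

{"fn": "servo_tool", "kwargs": {"steps": [{"dx":0,"dy":0,"dz":-0.01,"wx":0,"wy":0,"wz":0},{"dx":0,"dy":0,"dz":-0.02,"wx":0,"wy":0,"wz":0},{"dx":0,"dy":0,"dz":-0.03,"wx":0,"wy":0,"wz":0},{"dx":0,"dy":0,"dz":-0.04,"wx":0,"wy":0,"wz":0},{"dx":0,"dy":0,"dz":-0.04,"wx":0,"wy":0,"wz":0}]}}

```text
time_s: 5.65
eef_pos: [0.4831, 0.4109, -0.0233]
eef_rot: [-0.0, -0.066, 0.998, -0.0]
wrist_force: [0.2, 0.0, -0.6]
opening: -0.001
grasp_force: 0.0
```

{"fn": "servo_tool", "kwargs": {"steps": [{"dx":0,"dy":0,"dz":-0.01,"wx":0,"wy":0,"wz":0},{"dx":0,"dy":0,"dz":-0.02,"wx":0,"wy":0,"wz":0},{"dx":0,"dy":0,"dz":-0.03,"wx":0,"wy":0,"wz":0},{"dx":0,"dy":0,"dz":-0.04,"wx":0,"wy":0,"wz":0},{"dx":0,"dy":0,"dz":-0.04,"wx":0,"wy":0,"wz":0}]}}

```text
time_s: 6.07
eef_pos: [0.4832, 0.411, -0.0271]
eef_rot: [0.0, -0.066, 0.998, -0.0]
wrist_force: [-0.8, 0.1, -0.5]
opening: -0.001
grasp_force: 0.0
```

{"fn": "servo_tool", "kwargs": {"steps": [{"dx":0,"dy":0,"dz":-0.01,"wx":0,"wy":0,"wz":0},{"dx":0,"dy":0,"dz":-0.02,"wx":0,"wy":0,"wz":0},{"dx":0,"dy":0,"dz":-0.03,"wx":0,"wy":0,"wz":0},{"dx":0,"dy":0,"dz":-0.03,"wx":0,"wy":0,"wz":0},{"dx":0,"dy":0,"dz":-0.03,"wx":0,"wy":0,"wz":0}]}}

```text
time_s: 6.48
eef_pos: [0.4833, 0.4112, -0.0273]
eef_rot: [-0.0, -0.066, 0.998, -0.0]
wrist_force: [-7.4, -6.1, 20.5]
opening: 0.001
grasp_force: 10.2
```

The bench touch gives tip height = TCP z + 27 mm, so I'll correct for that. Box B1 is now at (487,308), yaw 6°, still upright. Regrasp.

{"fn": "servo_tool", "kwargs": {"steps": [{"dx":0,"dy":0,"dz":0.4,"wx":0,"wy":0,"wz":0},{"dx":0.02,"dy":-0.2,"dz":0.8,"wx":0,"wy":0,"wz":0},{"dx":0.04,"dy":-0.5,"dz":0.9,"wx":0,"wy":0,"wz":-0.009},{"dx":0.04,"dy":-0.8,"dz":0.9,"wx":0,"wy":0,"wz":-0.009},{"dx":0.04,"dy":-1,"dz":0.9,"wx":0,"wy":0,"wz":-0.009}], "jaw": 1}}

```text
time_s: 6.9
eef_pos: [0.4882, 0.3095, 0.0617]
eef_rot: [0.002, -0.052, 0.999, 0.0]
wrist_force: [-0.2, 0.1, 0.0]
opening: 0.709
grasp_force: 0.0
```

{"fn": "servo_tool", "kwargs": {"steps": [{"dx":0,"dy":-0.03,"dz":0,"wx":0,"wy":0,"wz":0},{"dx":0,"dy":-0.03,"dz":-0.1,"wx":0,"wy":0,"wz":0},{"dx":0,"dy":-0.03,"dz":-0.3,"wx":0,"wy":0,"wz":0},{"dx":0,"dy":-0.03,"dz":-0.6,"wx":0,"wy":0,"wz":0},{"dx":0,"dy":-0.03,"dz":-0.8,"wx":0,"wy":0,"wz":0}]}}

```text
time_s: 7.32
eef_pos: [0.4862, 0.3088, -0.0226]
eef_rot: [-0.001, -0.052, 0.999, 0.0]
wrist_force: [-0.2, 0.1, -1.0]
opening: 1.002
grasp_force: 0.0
```

{"fn": "servo_tool", "kwargs": {"steps": [{"dx":0,"dy":0,"dz":0,"wx":0,"wy":0,"wz":0},{"dx":0,"dy":0,"dz":0,"wx":0,"wy":0,"wz":0},{"dx":0,"dy":0,"dz":0,"wx":0,"wy":0,"wz":0},{"dx":0,"dy":0,"dz":0,"wx":0,"wy":0,"wz":0},{"dx":0,"dy":0,"dz":0,"wx":0,"wy":0,"wz":0}], "jaw": 0}}

```text
time_s: 7.73
eef_pos: [0.4874, 0.3084, -0.0194]
eef_rot: [0.0, -0.052, 0.999, 0.0]
wrist_force: [-0.7, 0.1, -5.3]
opening: 0.67
grasp_force: 66.8
```

Gripped at 0.67 (57 mm). Lift it slowly and weigh.

{"fn": "servo_tool", "kwargs": {"steps": [{"dx":0,"dy":0,"dz":0.03,"wx":0,"wy":0,"wz":0},{"dx":0,"dy":0,"dz":0.07,"wx":0,"wy":0,"wz":0},{"dx":0,"dy":0,"dz":0.12,"wx":0,"wy":0,"wz":0},{"dx":0,"dy":0,"dz":0.15,"wx":0,"wy":0,"wz":0},{"dx":0,"dy":0,"dz":0.15,"wx":0,"wy":0,"wz":0}]}}

```text
time_s: 8.15
eef_pos: [0.4882, 0.3084, -0.0037]
eef_rot: [0.001, -0.052, 0.999, 0.0]
wrist_force: [0.2, -0.1, -6.7]
opening: 0.669
grasp_force: 66.8
```

{"fn": "servo_tool", "kwargs": {"steps": [{"dx":0,"dy":0,"dz":0,"wx":0,"wy":0,"wz":0},{"dx":0,"dy":0,"dz":0,"wx":0,"wy":0,"wz":0},{"dx":0,"dy":0,"dz":0,"wx":0,"wy":0,"wz":0},{"dx":0,"dy":0,"dz":0,"wx":0,"wy":0,"wz":0},{"dx":0,"dy":0,"dz":0,"wx":0,"wy":0,"wz":0}]}}

```text
time_s: 8.57
eef_pos: [0.487, 0.308, -0.0053]
eef_rot: [-0.0, -0.052, 0.999, -0.0]
wrist_force: [-0.1, 0.3, -6.3]
opening: 0.674
grasp_force: 66.8
```

{"fn": "servo_tool", "kwargs": {"steps": [{"dx":0,"dy":0,"dz":0,"wx":0,"wy":0,"wz":0},{"dx":0,"dy":0,"dz":0,"wx":0,"wy":0,"wz":0},{"dx":0,"dy":0,"dz":0,"wx":0,"wy":0,"wz":0},{"dx":0,"dy":0,"dz":0,"wx":0,"wy":0,"wz":0},{"dx":0,"dy":0,"dz":0,"wx":0,"wy":0,"wz":0}]}}

```text
time_s: 8.98
eef_pos: [0.4872, 0.308, -0.005]
eef_rot: [0.0, -0.052, 0.999, 0.0]
wrist_force: [0.0, 0.3, -6.0]
opening: 0.669
grasp_force: 66.8
```

B1 weighs about 5.7 N (0.58 kg), so it is the full box. Carry it to the tray.

{"fn": "servo_tool", "kwargs": {"steps": [{"dx":0,"dy":0,"dz":0.15,"wx":0,"wy":0,"wz":0},{"dx":0,"dy":-0.05,"dz":0.35,"wx":0,"wy":0,"wz":0},{"dx":0,"dy":-0.15,"dz":0.6,"wx":0,"wy":0,"wz":0},{"dx":0,"dy":-0.3,"dz":0.75,"wx":0,"wy":0,"wz":0},{"dx":0,"dy":-0.5,"dz":0.8,"wx":0,"wy":0,"wz":0}]}}

```text
time_s: 9.4
eef_pos: [0.4893, 0.2591, 0.0784]
eef_rot: [0.003, -0.053, 0.999, 0.001]
wrist_force: [1.1, -1.1, -5.7]
opening: 0.668
grasp_force: 67.3
```

{"fn": "servo_tool", "kwargs": {"steps": [{"dx":0.02,"dy":-0.2,"dz":0,"wx":0,"wy":0,"wz":-0.005},{"dx":0.04,"dy":-0.4,"dz":0,"wx":0,"wy":0,"wz":-0.01},{"dx":0.06,"dy":-0.6,"dz":0,"wx":0,"wy":0,"wz":-0.015},{"dx":0.08,"dy":-0.8,"dz":0,"wx":0,"wy":0,"wz":-0.02},{"dx":0.1,"dy":-1,"dz":0,"wx":0,"wy":0,"wz":-0.025}]}}

```text
time_s: 9.82
eef_pos: [0.4972, 0.1571, 0.0751]
eef_rot: [0.0, -0.012, 1.0, -0.0]
wrist_force: [-0.1, -0.1, -6.2]
opening: 0.671
grasp_force: 67.2
```

{"fn": "servo_tool", "kwargs": {"steps": [{"dx":0.02,"dy":-0.2,"dz":0,"wx":0,"wy":0,"wz":-0.005},{"dx":0.04,"dy":-0.4,"dz":0,"wx":0,"wy":0,"wz":-0.01},{"dx":0.06,"dy":-0.6,"dz":0,"wx":0,"wy":0,"wz":-0.015},{"dx":0.08,"dy":-0.8,"dz":0,"wx":0,"wy":0,"wz":-0.02},{"dx":0.1,"dy":-1,"dz":0,"wx":0,"wy":0,"wz":-0.025}]}}

```text
time_s: 10.23
eef_pos: [0.5072, 0.0571, 0.0751]
eef_rot: [0.0, 0.027, 1.0, 0.0]
wrist_force: [0.5, 0.5, -6.0]
opening: 0.669
grasp_force: 67.2
```

{"fn": "servo_tool", "kwargs": {"steps": [{"dx":0.02,"dy":-0.2,"dz":0,"wx":0,"wy":0,"wz":-0.005},{"dx":0.04,"dy":-0.4,"dz":0,"wx":0,"wy":0,"wz":-0.01},{"dx":0.06,"dy":-0.6,"dz":0,"wx":0,"wy":0,"wz":-0.015},{"dx":0.08,"dy":-0.8,"dz":0,"wx":0,"wy":0,"wz":-0.02},{"dx":0.1,"dy":-1,"dz":0,"wx":0,"wy":0,"wz":-0.025}]}}

```text
time_s: 10.65
eef_pos: [0.5171, -0.0429, 0.0751]
eef_rot: [0.0, 0.066, 0.998, -0.0]
wrist_force: [0.3, 0.1, -6.2]
opening: 0.672
grasp_force: 67.2
```

{"fn": "servo_tool", "kwargs": {"steps": [{"dx":0.01,"dy":-0.2,"dz":0,"wx":0,"wy":0,"wz":0},{"dx":0.02,"dy":-0.4,"dz":0,"wx":0,"wy":0,"wz":0},{"dx":0.03,"dy":-0.6,"dz":0,"wx":0,"wy":0,"wz":0},{"dx":0.04,"dy":-0.8,"dz":0,"wx":0,"wy":0,"wz":0},{"dx":0.04,"dy":-1,"dz":0,"wx":0,"wy":0,"wz":0}]}}

```text
time_s: 11.07
eef_pos: [0.5212, -0.143, 0.0751]
eef_rot: [0.0, 0.066, 0.998, -0.0]
wrist_force: [0.7, 0.6, -5.8]
opening: 0.674
grasp_force: 67.2
```

{"fn": "servo_tool", "kwargs": {"steps": [{"dx":0,"dy":-0.08,"dz":0,"wx":0,"wy":0,"wz":0},{"dx":0,"dy":-0.12,"dz":0,"wx":0,"wy":0,"wz":0},{"dx":0,"dy":-0.12,"dz":0,"wx":0,"wy":0,"wz":0},{"dx":0,"dy":-0.12,"dz":0,"wx":0,"wy":0,"wz":0},{"dx":0,"dy":-0.12,"dz":0,"wx":0,"wy":0,"wz":0}]}}

```text
time_s: 11.48
eef_pos: [0.521, -0.1528, 0.0748]
eef_rot: [-0.0, 0.065, 0.998, 0.0]
wrist_force: [0.4, -0.2, -6.5]
opening: 0.668
grasp_force: 66.9
```

Run:
```python
from h import *
o=st(); c=grab('wrist'); np.savez('w5.npz',**c)
zt=o['eef_pos'][2]+.0195+.046
cards(c,zt,110,30)
F=c['frame'].astype(int); d=F[...,0]-F[...,2]
for r in rect(c,(d<-1)&(F.max(2)>120),.014,800): print('tray',r)
for p in [(60,300),(500,300)]: print(F[p[1],p[0]])
cv2.imwrite('pics/w5.png',c['frame'][:,:,::-1])
```

```text
t 11.48 tcp [ 521.  -152.8   74.8] tool-y yaw-90: -7.5 F [ 0.38 -0.2  -6.51] grip 66.9 open 0.668
 card ([285.0, 257.0], [494.4, -149.8, 37.2, 35.1, 82.4])
 card ([500.0, 91.0], [454.8, -79.6, 58.9, 30.7, 2.1])
tray ([273.0, 76.0], [429.0, -143.0, 96.6, 13.9, 82.5])
[ 99  97 103]
[112 108 106]
```

View pics/w5.png

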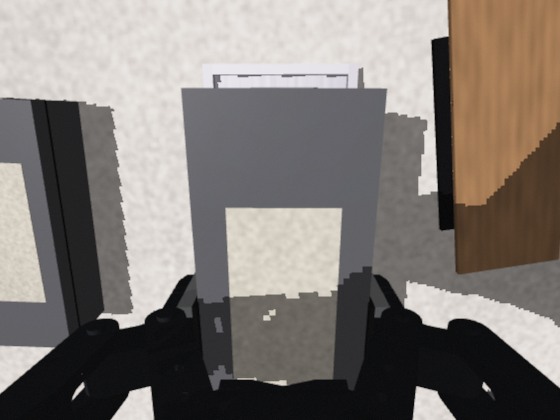

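The wrist view shows the box held level over the tray. Its lid end edge lies at row 89 (cols 185–385), and the tray's near rim is at row 65 (cols 204–360). Convert both.

Run:
```python
from h import *
c=dict(np.load('w5.npz')); zt=.0748+.0195+.046
a=ray(c,[(184,89),(385,89)],zt); t=ray(c,[(204,65),(360,65)],.014)
for n,e,L in (('box',a,.08),('tray',t,.1)):
    m=e.mean(0); d=(e[0]-e[1])[:2]; w=np.hypot(*d); d/=w; u=np.array([-d[1],d[0]]); u*=np.sign(u[0])
    print(n,e.round(4).tolist(),'w',w.round(4),'yaw',np.degrees(np.arctan2(u[1],u[0])).round(1),'centre',(m[:2]+L*u).round(4))
```

```text
box [[0.4386, -0.171, 0.1403], [0.4461, -0.1141, 0.1403]] w 0.0574 yaw -7.5 centre [ 0.5216 -0.153 ]
tray [[0.4165, -0.1885, 0.014], [0.4291, -0.0932, 0.014]] w 0.0961 yaw -7.5 centre [ 0.5219 -0.1539]
```

Aligned within 1 mm. Lower it, slowly at the end.

{"fn": "servo_tool", "kwargs": {"steps": [{"dx":0,"dy":-0.01,"dz":-0.2,"wx":0,"wy":0,"wz":0},{"dx":0,"dy":-0.01,"dz":-0.45,"wx":0,"wy":0,"wz":0},{"dx":0,"dy":-0.01,"dz":-0.65,"wx":0,"wy":0,"wz":0},{"dx":0,"dy":-0.01,"dz":-0.75,"wx":0,"wy":0,"wz":0},{"dx":0,"dy":-0.01,"dz":-0.78,"wx":0,"wy":0,"wz":0}]}}

```text
time_s: 11.95
eef_pos: [0.5196, -0.1534, -0.0051]
eef_rot: [-0.002, 0.065, 0.998, 0.001]
wrist_force: [-0.5, 0.1, -5.9]
opening: 0.672
grasp_force: 66.6
```

{"fn": "servo_tool", "kwargs": {"steps": [{"dx":0,"dy":0,"dz":-0.01,"wx":0,"wy":0,"wz":0},{"dx":0,"dy":0,"dz":-0.02,"wx":0,"wy":0,"wz":0},{"dx":0,"dy":0,"dz":-0.03,"wx":0,"wy":0,"wz":0},{"dx":0,"dy":0,"dz":-0.04,"wx":0,"wy":0,"wz":0},{"dx":0,"dy":0,"dz":-0.05,"wx":0,"wy":0,"wz":0}]}}

```text
time_s: 12.37
eef_pos: [0.522, -0.1554, -0.0071]
eef_rot: [0.001, 0.066, 0.998, -0.0]
wrist_force: [0.6, 0.4, -6.6]
opening: 0.67
grasp_force: 66.6
```

{"fn": "servo_tool", "kwargs": {"steps": [{"dx":0,"dy":0.01,"dz":-0.005,"wx":0,"wy":0,"wz":0},{"dx":0,"dy":0.01,"dz":-0.01,"wx":0,"wy":0,"wz":0},{"dx":0,"dy":0.01,"dz":-0.015,"wx":0,"wy":0,"wz":0},{"dx":0,"dy":0.01,"dz":-0.02,"wx":0,"wy":0,"wz":0},{"dx":0,"dy":0.01,"dz":-0.02,"wx":0,"wy":0,"wz":0}]}}

```text
time_s: 12.78
eef_pos: [0.5212, -0.154, -0.0101]
eef_rot: [-0.0, 0.066, 0.998, 0.0]
wrist_force: [0.3, 0.7, -6.2]
opening: 0.672
grasp_force: 66.7
```

{"fn": "servo_tool", "kwargs": {"steps": [{"dx":0,"dy":0,"dz":-0.005,"wx":0,"wy":0,"wz":0},{"dx":0,"dy":0,"dz":-0.01,"wx":0,"wy":0,"wz":0},{"dx":0,"dy":0,"dz":-0.01,"wx":0,"wy":0,"wz":0},{"dx":0,"dy":0,"dz":-0.01,"wx":0,"wy":0,"wz":0},{"dx":0,"dy":0,"dz":-0.01,"wx":0,"wy":0,"wz":0}]}}

```text
time_s: 13.2
eef_pos: [0.5212, -0.154, -0.011]
eef_rot: [-0.0, 0.066, 0.998, 0.0]
wrist_force: [0.5, 0.7, -6.0]
opening: 0.672
grasp_force: 66.7
```

{"fn": "servo_tool", "kwargs": {"steps": [{"dx":0,"dy":0,"dz":-0.005,"wx":0,"wy":0,"wz":0},{"dx":0,"dy":0,"dz":-0.01,"wx":0,"wy":0,"wz":0},{"dx":0,"dy":0,"dz":-0.01,"wx":0,"wy":0,"wz":0},{"dx":0,"dy":0,"dz":-0.01,"wx":0,"wy":0,"wz":0},{"dx":0,"dy":0,"dz":-0.01,"wx":0,"wy":0,"wz":0}]}}

```text
time_s: 13.62
eef_pos: [0.5212, -0.154, -0.012]
eef_rot: [-0.0, 0.066, 0.998, 0.0]
wrist_force: [-0.3, -0.4, -7.0]
opening: 0.67
grasp_force: 66.7
```

{"fn": "servo_tool", "kwargs": {"steps": [{"dx":0,"dy":0,"dz":-0.005,"wx":0,"wy":0,"wz":0},{"dx":0,"dy":0,"dz":-0.005,"wx":0,"wy":0,"wz":0},{"dx":0,"dy":0,"dz":-0.005,"wx":0,"wy":0,"wz":0},{"dx":0,"dy":0,"dz":-0.005,"wx":0,"wy":0,"wz":0},{"dx":0,"dy":0,"dz":-0.005,"wx":0,"wy":0,"wz":0}]}}

```text
time_s: 14.03
eef_pos: [0.5213, -0.154, -0.0123]
eef_rot: [0.0, 0.066, 0.998, -0.0]
wrist_force: [-1.6, 1.6, -0.9]
opening: 0.671
grasp_force: 67.3
```

Contact at −12.2, settled gently. Release, rise, and go over the sheet.

{"fn": "servo_tool", "kwargs": {"steps": [{"dx":0,"dy":0,"dz":0,"wx":0,"wy":0,"wz":0},{"dx":0,"dy":0,"dz":0,"wx":0,"wy":0,"wz":0},{"dx":0,"dy":0,"dz":0,"wx":0,"wy":0,"wz":0},{"dx":0,"dy":0,"dz":0,"wx":0,"wy":0,"wz":0},{"dx":0,"dy":0,"dz":0.1,"wx":0,"wy":0,"wz":0}], "jaw": 1}}

```text
time_s: 14.45
eef_pos: [0.52, -0.1534, -0.0037]
eef_rot: [-0.001, 0.066, 0.998, 0.001]
wrist_force: [-0.7, -0.5, 0.0]
opening: 1.001
grasp_force: 0.0
```

{"fn": "servo_tool", "kwargs": {"steps": [{"dx":0,"dy":0,"dz":0.2,"wx":0,"wy":0,"wz":0},{"dx":0,"dy":0,"dz":0.45,"wx":0,"wy":0,"wz":0},{"dx":0,"dy":0.1,"dz":0.7,"wx":0,"wy":0,"wz":0},{"dx":-0.1,"dy":0.3,"dz":0.7,"wx":0,"wy":0,"wz":0.02},{"dx":-0.2,"dy":0.5,"dz":0.7,"wx":0,"wy":0,"wz":0.053}]}}

```text
time_s: 14.87
eef_pos: [0.5033, -0.1049, 0.0706]
eef_rot: [0.003, -0.018, 1.0, -0.001]
wrist_force: [-0.4, 0.9, -0.8]
opening: 1.0
grasp_force: 0.0
```

{"fn": "servo_tool", "kwargs": {"steps": [{"dx":-0.06,"dy":0.25,"dz":0,"wx":0,"wy":0,"wz":0},{"dx":-0.12,"dy":0.5,"dz":0,"wx":0,"wy":0,"wz":0},{"dx":-0.18,"dy":0.75,"dz":0,"wx":0,"wy":0,"wz":0},{"dx":-0.18,"dy":0.93,"dz":0,"wx":0,"wy":0,"wz":0},{"dx":-0.18,"dy":0.93,"dz":0,"wx":0,"wy":0,"wz":0}]}}

```text
time_s: 15.28
eef_pos: [0.4827, -0.0082, 0.0682]
eef_rot: [0.0, -0.019, 1.0, 0.0]
wrist_force: [-0.9, -0.0, 0.3]
opening: 0.997
grasp_force: 0.0
```

Run:
```python
from h import *
st(); c=grab('wrist','w6.png'); np.savez('w6.npz',**c)
F=c['frame'].astype(int); d=F[...,0]-F[...,2]
for r in rect(c,d>45,.035,1500): print('sheet',r)
cards(c,.054,110,30)
t=grab('top'); np.savez('top6.npz',**t); cards(t,.054,90,30)
F=t['frame'].astype(int); d=F[...,0]-F[...,2]
for r in rect(t,d>25,.035,300): print('sheet',r)
```

```text
t 15.28 tcp [482.7  -8.2  68.2] tool-y yaw-90: 2.1 F [-0.85 -0.03  0.31] grip 0.0 open 0.997
sheet ([276.0, 221.0], [482.7, -12.3, 169.4, 65.3, 2.2])
 card ([34.0, 285.0], [519.4, -155.2, 85.4, 36.8, -7.8])
 card ([447.0, 220.0], [499.0, -318.6, 93.4, 40.2, -9.9])
 card ([378.0, 212.0], [521.5, -154.3, 93.3, 39.2, -7.8])
 card ([391.0, 140.0], [693.4, -192.8, 55.3, 48.2, -63.2])
sheet ([116.0, 306.0], [312.7, 468.1, 93.1, 38.3, 72.1])
sheet ([118.0, 305.0], [313.7, 464.8, 171.0, 65.3, 73.0])
sheet ([318.0, 253.0], [429.4, -13.3, 66.8, 64.7, -1.3])
sheet ([146.0, 138.0], [713.6, 401.2, 91.9, 37.6, -82.7])
sheet ([147.0, 140.0], [709.6, 398.0, 169.4, 69.9, -82.8])
```

View pics/w6.png

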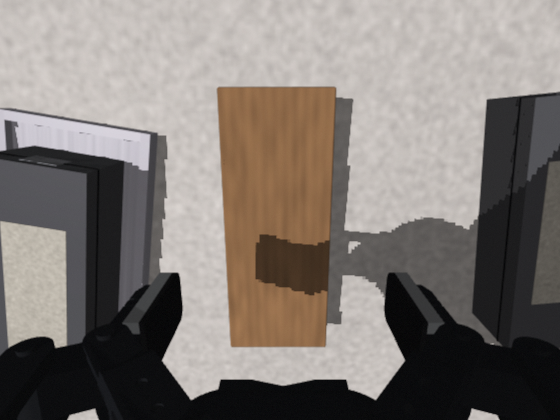

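Sheet at (482.7,−12.3) yaw 2.2°, seen clear between the fingers (cols 219–335, rows 87–347). Descend and grip across its width.

{"fn": "servo_tool", "kwargs": {"steps": [{"dx":0,"dy":-0.01,"dz":-0.1,"wx":0,"wy":0,"wz":0},{"dx":0,"dy":-0.01,"dz":-0.3,"wx":0,"wy":0,"wz":0},{"dx":0,"dy":-0.01,"dz":-0.55,"wx":0,"wy":0,"wz":0},{"dx":0,"dy":-0.01,"dz":-0.75,"wx":0,"wy":0,"wz":0},{"dx":0,"dy":-0.01,"dz":-0.83,"wx":0,"wy":0,"wz":0}]}}

```text
time_s: 15.8
eef_pos: [0.4811, -0.0126, -0.0186]
eef_rot: [-0.002, -0.016, 1.0, 0.001]
wrist_force: [-1.0, -0.3, -0.3]
opening: 1.002
grasp_force: 0.0
```

{"fn": "servo_tool", "kwargs": {"steps": [{"dx":0,"dy":0,"dz":0,"wx":0,"wy":0,"wz":0},{"dx":0,"dy":0,"dz":0,"wx":0,"wy":0,"wz":0},{"dx":0,"dy":0,"dz":0,"wx":0,"wy":0,"wz":0},{"dx":0,"dy":0,"dz":0,"wx":0,"wy":0,"wz":0},{"dx":0,"dy":0,"dz":0,"wx":0,"wy":0,"wz":0}]}}

```text
time_s: 16.22
eef_pos: [0.4843, -0.0123, -0.0144]
eef_rot: [0.001, -0.017, 1.0, -0.0]
wrist_force: [0.8, -0.6, 0.7]
opening: 1.001
grasp_force: 0.0
```

{"fn": "servo_tool", "kwargs": {"steps": [{"dx":0,"dy":0,"dz":0,"wx":0,"wy":0,"wz":0},{"dx":0,"dy":0,"dz":0,"wx":0,"wy":0,"wz":0},{"dx":0,"dy":0,"dz":0,"wx":0,"wy":0,"wz":0},{"dx":0,"dy":0,"dz":0,"wx":0,"wy":0,"wz":0},{"dx":0,"dy":0,"dz":0,"wx":0,"wy":0,"wz":0}], "jaw": 0}}

```text
time_s: 16.63
eef_pos: [0.4837, -0.0121, -0.0145]
eef_rot: [0.0, -0.017, 1.0, -0.0]
wrist_force: [-2.2, 0.5, 8.7]
opening: 0.754
grasp_force: 63.9
```

{"fn": "servo_tool", "kwargs": {"steps": [{"dx":0,"dy":0,"dz":0.08,"wx":0,"wy":0,"wz":0},{"dx":0,"dy":0,"dz":0.2,"wx":0,"wy":0,"wz":0},{"dx":0,"dy":0,"dz":0.35,"wx":0,"wy":0,"wz":0},{"dx":0,"dy":0,"dz":0.5,"wx":0,"wy":0,"wz":0},{"dx":0,"dy":0,"dz":0.6,"wx":0,"wy":0,"wz":0}]}}

```text
time_s: 17.05
eef_pos: [0.4838, -0.012, 0.0462]
eef_rot: [0.001, -0.017, 1.0, -0.0]
wrist_force: [-0.3, 0.2, -0.7]
opening: 0.748
grasp_force: 66.0
```

{"fn": "servo_tool", "kwargs": {"steps": [{"dx":0.05,"dy":-0.15,"dz":0,"wx":0,"wy":0,"wz":-0.01},{"dx":0.1,"dy":-0.35,"dz":0,"wx":0,"wy":0,"wz":-0.02},{"dx":0.15,"dy":-0.55,"dz":0,"wx":0,"wy":0,"wz":-0.03},{"dx":0.2,"dy":-0.78,"dz":0,"wx":0,"wy":0,"wz":-0.04},{"dx":0.25,"dy":-1,"dz":0,"wx":0,"wy":0,"wz":-0.054}]}}

```text
time_s: 17.47
eef_pos: [0.5084, -0.1128, 0.0449]
eef_rot: [0.0, 0.068, 0.998, -0.0]
wrist_force: [0.2, 0.4, -0.4]
opening: 0.748
grasp_force: 66.0
```

{"fn": "servo_tool", "kwargs": {"steps": [{"dx":0.05,"dy":-0.17,"dz":0,"wx":0,"wy":0,"wz":0},{"dx":0.1,"dy":-0.32,"dz":0,"wx":0,"wy":0,"wz":0},{"dx":0.13,"dy":-0.42,"dz":0,"wx":0,"wy":0,"wz":0},{"dx":0.13,"dy":-0.42,"dz":0,"wx":0,"wy":0,"wz":0},{"dx":0.13,"dy":-0.42,"dz":0,"wx":0,"wy":0,"wz":0}]}}

```text
time_s: 17.88
eef_pos: [0.521, -0.1538, 0.0443]
eef_rot: [-0.0, 0.068, 0.998, 0.0]
wrist_force: [-0.4, 0.2, -0.6]
opening: 0.747
grasp_force: 66.0
```

{"fn": "servo_tool", "kwargs": {"steps": [{"dx":0,"dy":0,"dz":0,"wx":0,"wy":0,"wz":0},{"dx":0,"dy":0,"dz":0,"wx":0,"wy":0,"wz":0},{"dx":0,"dy":0,"dz":0,"wx":0,"wy":0,"wz":0},{"dx":0,"dy":0,"dz":0,"wx":0,"wy":0,"wz":0},{"dx":0,"dy":0,"dz":0,"wx":0,"wy":0,"wz":0}]}}

```text
time_s: 18.3
eef_pos: [0.5212, -0.1535, 0.0445]
eef_rot: [-0.0, 0.067, 0.998, 0.0]
wrist_force: [-0.1, 1.0, -0.9]
opening: 0.753
grasp_force: 66.0
```

```bash
cat >> h.py <<'E'
def endrect(c,mask,z,L,W):
    """near (-x) short edge and long edges of a partly hidden top face: fit from the rectangle of the visible part"""
    k=max(cv2.findContours(mask.astype(np.uint8),cv2.RETR_EXTERNAL,cv2.CHAIN_APPROX_NONE)[0],key=cv2.contourArea).reshape(-1,2)
    k=k[k[:,1]<270]; w=ray(c,k,z)[:,:2]*1000
    (x,y),(a,b),t=cv2.minAreaRect(w.astype(np.float32))
    t=(t+45)%90-45; u=np.array([np.cos(np.radians(t)),np.sin(np.radians(t))]); v=np.array([-u[1],u[0]])
    pu,pv=w@u,w@v; cu=pu.min()+L/2; cv=(pv.min()+pv.max())/2
    print('yaw %.1f width %.1f centre'%(t,np.ptp(pv)),(cu*u+cv*v).round(1))
E
python3 - <<'E'
from h import *
o=st(); c=grab('wrist','w7.png'); np.savez('w7.npz',**c)
F=c['frame'].astype(int); d=F[...,0]-F[...,2]
z=o['eef_pos'][2]+.0445+.005
endrect(c,d>45,z,170,66)
E
```

```text
t 18.30 tcp [ 521.2 -153.5   44.5] tool-y yaw-90: -7.7 F [-0.06  0.98 -0.91] grip 66.0 open 0.753
yaw -7.6 width 65.5 centre [ 520.5 -154.1]
```

View pics/w7.png

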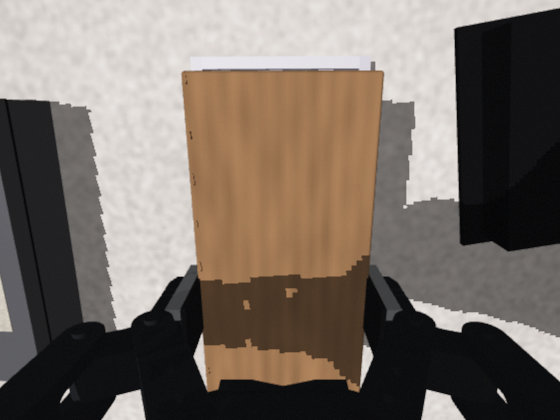

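The sheet is level over the box (rows 71–390, cols 185–382), 1 mm short in x. Shift +1 mm and lower.

{"fn": "servo_tool", "kwargs": {"steps": [{"dx":0.01,"dy":0,"dz":-0.08,"wx":0,"wy":0,"wz":0},{"dx":0.01,"dy":0,"dz":-0.16,"wx":0,"wy":0,"wz":0},{"dx":0.01,"dy":0,"dz":-0.24,"wx":0,"wy":0,"wz":0},{"dx":0.01,"dy":0,"dz":-0.28,"wx":0,"wy":0,"wz":0},{"dx":0.01,"dy":0,"dz":-0.3,"wx":0,"wy":0,"wz":0}]}}

```text
time_s: 18.77
eef_pos: [0.5212, -0.1535, 0.0129]
eef_rot: [-0.001, 0.068, 0.998, 0.001]
wrist_force: [-0.4, -0.3, -0.5]
opening: 0.75
grasp_force: 66.0
```

{"fn": "servo_tool", "kwargs": {"steps": [{"dx":0,"dy":0,"dz":-0.005,"wx":0,"wy":0,"wz":0},{"dx":0,"dy":0,"dz":-0.01,"wx":0,"wy":0,"wz":0},{"dx":0,"dy":0,"dz":-0.015,"wx":0,"wy":0,"wz":0},{"dx":0,"dy":0,"dz":-0.02,"wx":0,"wy":0,"wz":0},{"dx":0,"dy":0,"dz":-0.02,"wx":0,"wy":0,"wz":0}]}}

```text
time_s: 19.18
eef_pos: [0.5224, -0.154, 0.0127]
eef_rot: [0.0, 0.067, 0.998, -0.0]
wrist_force: [-0.0, -0.3, -0.1]
opening: 0.754
grasp_force: 66.0
```

{"fn": "servo_tool", "kwargs": {"steps": [{"dx":0,"dy":0,"dz":-0.005,"wx":0,"wy":0,"wz":0},{"dx":0,"dy":0,"dz":-0.01,"wx":0,"wy":0,"wz":0},{"dx":0,"dy":0,"dz":-0.015,"wx":0,"wy":0,"wz":0},{"dx":0,"dy":0,"dz":-0.015,"wx":0,"wy":0,"wz":0},{"dx":0,"dy":0,"dz":-0.015,"wx":0,"wy":0,"wz":0}]}}

```text
time_s: 19.6
eef_pos: [0.5222, -0.154, 0.011]
eef_rot: [-0.0, 0.067, 0.998, -0.0]
wrist_force: [-0.1, -0.2, 0.6]
opening: 0.752
grasp_force: 66.0
```

{"fn": "servo_tool", "kwargs": {"steps": [{"dx":0,"dy":0,"dz":-0.005,"wx":0,"wy":0,"wz":0},{"dx":0,"dy":0,"dz":-0.01,"wx":0,"wy":0,"wz":0},{"dx":0,"dy":0,"dz":-0.01,"wx":0,"wy":0,"wz":0},{"dx":0,"dy":0,"dz":-0.01,"wx":0,"wy":0,"wz":0},{"dx":0,"dy":0,"dz":-0.01,"wx":0,"wy":0,"wz":0}]}}

```text
time_s: 20.02
eef_pos: [0.5222, -0.154, 0.01]
eef_rot: [-0.0, 0.067, 0.998, -0.0]
wrist_force: [0.0, -0.4, -0.1]
opening: 0.749
grasp_force: 66.0
```

{"fn": "servo_tool", "kwargs": {"steps": [{"dx":0,"dy":0,"dz":-0.005,"wx":0,"wy":0,"wz":0},{"dx":0,"dy":0,"dz":-0.005,"wx":0,"wy":0,"wz":0},{"dx":0,"dy":0,"dz":-0.005,"wx":0,"wy":0,"wz":0},{"dx":0,"dy":0,"dz":-0.005,"wx":0,"wy":0,"wz":0},{"dx":0,"dy":0,"dz":-0.005,"wx":0,"wy":0,"wz":0}]}}

```text
time_s: 20.43
eef_pos: [0.5223, -0.154, 0.0097]
eef_rot: [0.0, 0.067, 0.998, -0.0]
wrist_force: [-1.4, -0.5, 3.6]
opening: 0.746
grasp_force: 66.4
```

{"fn": "servo_tool", "kwargs": {"steps": [{"dx":0,"dy":0,"dz":0,"wx":0,"wy":0,"wz":0},{"dx":0,"dy":0,"dz":0,"wx":0,"wy":0,"wz":0},{"dx":0,"dy":0,"dz":0,"wx":0,"wy":0,"wz":0},{"dx":0,"dy":0,"dz":0,"wx":0,"wy":0,"wz":0},{"dx":0,"dy":0,"dz":0.1,"wx":0,"wy":0,"wz":0}], "jaw": 1}}

```text
time_s: 20.85
eef_pos: [0.5206, -0.1532, 0.0179]
eef_rot: [-0.002, 0.068, 0.998, 0.001]
wrist_force: [-0.4, -0.1, -0.0]
opening: 0.997
grasp_force: 0.0
```

{"fn": "servo_tool", "kwargs": {"steps": [{"dx":0,"dy":0,"dz":0.2,"wx":0,"wy":0,"wz":0},{"dx":0,"dy":0,"dz":0.4,"wx":0,"wy":0,"wz":0},{"dx":-0.03,"dy":-0.2,"dz":0.6,"wx":0,"wy":0,"wz":-0.01},{"dx":-0.06,"dy":-0.45,"dz":0.6,"wx":0,"wy":0,"wz":-0.01},{"dx":-0.1,"dy":-0.7,"dz":0.6,"wx":0,"wy":0,"wz":-0.01}]}}

```text
time_s: 21.27
eef_pos: [0.5137, -0.2252, 0.0823]
eef_rot: [0.002, 0.082, 0.997, -0.001]
wrist_force: [0.1, -1.9, 0.4]
opening: 0.998
grasp_force: 0.0
```

{"fn": "servo_tool", "kwargs": {"steps": [{"dx":-0.04,"dy":-0.25,"dz":0,"wx":0,"wy":0,"wz":0},{"dx":-0.08,"dy":-0.5,"dz":0,"wx":0,"wy":0,"wz":0},{"dx":-0.12,"dy":-0.75,"dz":0,"wx":0,"wy":0,"wz":0},{"dx":-0.12,"dy":-0.97,"dz":0,"wx":0,"wy":0,"wz":0},{"dx":-0.12,"dy":-0.97,"dz":0,"wx":0,"wy":0,"wz":0}]}}

```text
time_s: 21.68
eef_pos: [0.5002, -0.3256, 0.0808]
eef_rot: [0.001, 0.085, 0.996, -0.001]
wrist_force: [-0.4, -0.4, 1.0]
opening: 0.999
grasp_force: 0.0
```

{"fn": "servo_tool", "kwargs": {"steps": [{"dx":0,"dy":0,"dz":0,"wx":0,"wy":0,"wz":0},{"dx":0,"dy":0,"dz":0,"wx":0,"wy":0,"wz":0},{"dx":0,"dy":0,"dz":0,"wx":0,"wy":0,"wz":0},{"dx":0,"dy":0,"dz":0,"wx":0,"wy":0,"wz":0},{"dx":0,"dy":0,"dz":0,"wx":0,"wy":0,"wz":0}]}}

```text
time_s: 22.1
eef_pos: [0.5004, -0.32, 0.0796]
eef_rot: [-0.0, 0.083, 0.997, 0.0]
wrist_force: [-0.1, 0.3, 0.6]
opening: 1.0
grasp_force: 0.0
```

Run:
```python
from h import *
st(); c=grab('wrist'); np.savez('w8.npz',**c); cards(c,.046,110,30)
t=grab('top'); np.savez('top8.npz',**t)
F=t['frame'].astype(int); d=F[...,0]-F[...,2]
for r in rect(t,d>25,.059,300): print('sheet',r)
```

```text
t 22.10 tcp [ 500.4 -320.    79.6] tool-y yaw-90: -9.5 F [-0.15  0.34  0.59] grip 0.0 open 1.0
 card ([278.0, 229.0], [499.8, -321.6, 90.6, 36.7, -9.8])
sheet ([116.0, 305.0], [314.5, 461.1, 91.5, 37.4, 73.7])
sheet ([118.0, 305.0], [315.5, 457.4, 168.2, 64.2, 73.0])
sheet ([146.0, 138.0], [708.1, 395.1, 90.2, 36.9, -82.7])
sheet ([147.0, 140.0], [704.2, 392.1, 166.3, 68.9, -82.7])
```

{"fn": "servo_tool", "kwargs": {"steps": [{"dx":0,"dy":-0.01,"dz":-0.15,"wx":0,"wy":0,"wz":0},{"dx":0,"dy":-0.01,"dz":-0.4,"wx":0,"wy":0,"wz":0},{"dx":0,"dy":-0.01,"dz":-0.65,"wx":0,"wy":0,"wz":0},{"dx":0,"dy":-0.01,"dz":-0.9,"wx":0,"wy":0,"wz":0},{"dx":0,"dy":-0.01,"dz":-0.99,"wx":0,"wy":0,"wz":0}]}}

```text
time_s: 22.62
eef_pos: [0.4982, -0.3198, -0.0231]
eef_rot: [-0.002, 0.083, 0.997, 0.002]
wrist_force: [-1.0, 0.4, -0.6]
opening: 0.999
grasp_force: 0.0
```

{"fn": "servo_tool", "kwargs": {"steps": [{"dx":0,"dy":0,"dz":0,"wx":0,"wy":0,"wz":0},{"dx":0,"dy":0,"dz":0,"wx":0,"wy":0,"wz":0},{"dx":0,"dy":0,"dz":0,"wx":0,"wy":0,"wz":0},{"dx":0,"dy":0,"dz":0,"wx":0,"wy":0,"wz":0},{"dx":0,"dy":0,"dz":0,"wx":0,"wy":0,"wz":0}]}}

```text
time_s: 23.03
eef_pos: [0.5012, -0.3229, -0.0179]
eef_rot: [0.001, 0.083, 0.997, -0.001]
wrist_force: [0.2, -0.3, 0.5]
opening: 1.0
grasp_force: 0.0
```

{"fn": "servo_tool", "kwargs": {"steps": [{"dx":0,"dy":0,"dz":0,"wx":0,"wy":0,"wz":0},{"dx":0,"dy":0,"dz":0,"wx":0,"wy":0,"wz":0},{"dx":0,"dy":0,"dz":0,"wx":0,"wy":0,"wz":0},{"dx":0,"dy":0,"dz":0,"wx":0,"wy":0,"wz":0},{"dx":0,"dy":0,"dz":0,"wx":0,"wy":0,"wz":0}], "jaw": 0}}

```text
time_s: 23.45
eef_pos: [0.5007, -0.3224, -0.0187]
eef_rot: [0.0, 0.083, 0.997, -0.0]
wrist_force: [-0.3, 0.4, 5.7]
opening: 0.671
grasp_force: 65.4
```

{"fn": "servo_tool", "kwargs": {"steps": [{"dx":0,"dy":0,"dz":0.03,"wx":0,"wy":0,"wz":0},{"dx":0,"dy":0,"dz":0.08,"wx":0,"wy":0,"wz":0},{"dx":0,"dy":0,"dz":0.15,"wx":0,"wy":0,"wz":0},{"dx":0,"dy":0,"dz":0.2,"wx":0,"wy":0,"wz":0},{"dx":0,"dy":0,"dz":0.2,"wx":0,"wy":0,"wz":0}]}}

```text
time_s: 23.87
eef_pos: [0.501, -0.3227, 0.002]
eef_rot: [0.001, 0.083, 0.997, -0.001]
wrist_force: [-0.1, 0.4, -1.7]
opening: 0.673
grasp_force: 64.7
```

{"fn": "servo_tool", "kwargs": {"steps": [{"dx":0,"dy":0,"dz":0.2,"wx":0,"wy":0,"wz":0},{"dx":0,"dy":0,"dz":0.4,"wx":0,"wy":0,"wz":0},{"dx":0,"dy":0,"dz":0.6,"wx":0,"wy":0,"wz":0},{"dx":0,"dy":0,"dz":0.8,"wx":0,"wy":0,"wz":0},{"dx":0,"dy":0,"dz":0.9,"wx":0,"wy":0,"wz":0}]}}

```text
time_s: 24.28
eef_pos: [0.5013, -0.3229, 0.0932]
eef_rot: [0.001, 0.083, 0.997, -0.001]
wrist_force: [0.8, -0.1, -1.8]
opening: 0.665
grasp_force: 64.7
```

{"fn": "servo_tool", "kwargs": {"steps": [{"dx":0,"dy":0,"dz":0,"wx":0,"wy":0,"wz":0},{"dx":0,"dy":0,"dz":0,"wx":0,"wy":0,"wz":0},{"dx":0,"dy":0,"dz":0,"wx":0,"wy":0,"wz":0},{"dx":0,"dy":0,"dz":0,"wx":0,"wy":0,"wz":0},{"dx":0,"dy":0,"dz":0,"wx":0,"wy":0,"wz":0}]}}

```text
time_s: 24.7
eef_pos: [0.4995, -0.3213, 0.089]
eef_rot: [-0.001, 0.083, 0.997, 0.001]
wrist_force: [0.4, -0.5, -2.6]
opening: 0.671
grasp_force: 64.7
```

Run:
```python
from h import *
st(); c=grab('scene'); np.savez('s9.npz',**c)
F=c['frame'].astype(int); d=F[...,0]-F[...,2]
for r in rect(c,d>25,.059,300): print('sheet',r)
c=grab('top'); np.savez('t9.npz',**c)
F=c['frame'].astype(int); d=F[...,0]-F[...,2]
for r in rect(c,d>25,.059,100): print('sheet',r)
```

```text
t 24.70 tcp [ 499.5 -321.3   89. ] tool-y yaw-90: -9.5 F [ 0.44 -0.54 -2.58] grip 64.7 open 0.671
sheet ([198.0, 247.0], [524.3, -157.1, 171.9, 67.1, -7.5])
sheet ([413.0, 186.0], [732.9, 349.3, 219.7, 76.6, -82.5])
sheet ([314.0, 129.0], [357.5, 413.8, 200.5, 129.9, 73.0])
sheet ([116.0, 305.0], [314.5, 461.0, 91.3, 37.4, 73.7])
sheet ([118.0, 305.0], [315.6, 457.4, 168.2, 64.3, 73.0])
sheet ([380.0, 239.0], [451.2, -159.9, 78.1, 41.4, -53.3])
sheet ([381.0, 182.0], [588.7, -166.9, 57.3, 31.3, 88.1])
sheet ([146.0, 138.0], [707.9, 395.1, 90.2, 36.8, -82.9])
sheet ([147.0, 140.0], [704.2, 392.1, 166.3, 68.9, -82.7])
```

B3 weighs about 1.8 N, so it is light. The sheet lies squarely (yaw −7.5°). Carry B3 above the stack.

{"fn": "servo_tool", "kwargs": {"steps": [{"dx":0.02,"dy":0.15,"dz":0,"wx":0,"wy":0,"wz":0.003},{"dx":0.04,"dy":0.33,"dz":0,"wx":0,"wy":0,"wz":0.006},{"dx":0.06,"dy":0.55,"dz":0,"wx":0,"wy":0,"wz":0.009},{"dx":0.09,"dy":0.78,"dz":0,"wx":0,"wy":0,"wz":0.011},{"dx":0.12,"dy":1,"dz":0,"wx":0,"wy":0,"wz":0.011}]}}

```text
time_s: 25.22
eef_pos: [0.512, -0.2202, 0.0902]
eef_rot: [-0.0, 0.066, 0.998, 0.0]
wrist_force: [0.7, 0.6, -1.7]
opening: 0.672
grasp_force: 64.7
```

{"fn": "servo_tool", "kwargs": {"steps": [{"dx":0.03,"dy":0.22,"dz":0,"wx":0,"wy":0,"wz":0},{"dx":0.06,"dy":0.44,"dz":0,"wx":0,"wy":0,"wz":0},{"dx":0.09,"dy":0.6,"dz":0,"wx":0,"wy":0,"wz":0},{"dx":0.09,"dy":0.68,"dz":0,"wx":0,"wy":0,"wz":0},{"dx":0.09,"dy":0.68,"dz":0,"wx":0,"wy":0,"wz":0}]}}

```text
time_s: 25.63
eef_pos: [0.5209, -0.1518, 0.0902]
eef_rot: [-0.0, 0.065, 0.998, 0.0]
wrist_force: [0.1, -0.8, -1.9]
opening: 0.67
grasp_force: 64.7
```

{"fn": "servo_tool", "kwargs": {"steps": [{"dx":0,"dy":0,"dz":0,"wx":0,"wy":0,"wz":0},{"dx":0,"dy":0,"dz":0,"wx":0,"wy":0,"wz":0},{"dx":0,"dy":0,"dz":0,"wx":0,"wy":0,"wz":0},{"dx":0,"dy":0,"dz":0,"wx":0,"wy":0,"wz":0},{"dx":0,"dy":0,"dz":0,"wx":0,"wy":0,"wz":0}]}}

```text
time_s: 26.05
eef_pos: [0.5211, -0.1547, 0.0905]
eef_rot: [0.0, 0.066, 0.998, -0.0]
wrist_force: [0.7, 0.3, -1.6]
opening: 0.668
grasp_force: 64.7
```

Run:
```python
from h import *
o=st(); c=grab('wrist'); np.savez('w10.npz',**c)
def run(c,zt):
    F=c['frame'].astype(int); h,w=F.shape[:2]
    # edge profile: rows at columns 230..340 -> first dark pixel from the top
    V=F.max(2); d=F[...,0]-F[...,2]
    dark=(V<110)&(abs(d)<20)
    # lid far edge and sides by longest vertical/horizontal transitions
    print('col285',[(r,int(V[r,285]),int(d[r,285])) for r in range(40,110,5)])
    print('row150',[(x,int(V[150,x]),int(d[150,x])) for x in list(range(160,220,5))+list(range(350,410,5))])
run(c,0)
w=dict(np.load('w5.npz')); print('w5 card/lid ref'); cards(c,o['eef_pos'][2]+.0195+.046,110,30)
```

```text
t 26.05 tcp [ 521.1 -154.7   90.5] tool-y yaw-90: -7.6 F [ 0.74  0.34 -1.56] grip 64.7 open 0.668
col285 [(40, 228, 9), (45, 222, 10), (50, 223, 9), (55, 227, 9), (60, 228, 9), (65, 226, 4), (70, 234, -3), (75, 190, -5), (80, 230, -3), (85, 110, -6), (90, 110, -6), (95, 110, -4), (100, 110, -5), (105, 110, -5)]
row150 [(160, 227, 9), (165, 225, 9), (170, 223, 11), (175, 223, 10), (180, 217, 10), (185, 214, 10), (190, 113, -4), (195, 112, -5), (200, 110, -3), (205, 113, -7), (210, 111, -6), (215, 110, -6), (350, 104, -6), (355, 104, -5), (360, 103, -5), (365, 104, -5), (370, 102, -4), (375, 104, -5), (380, 106, 1), (385, 111, 6), (390, 111, 7), (395, 116, 6), (400, 119, 7), (405, 114, 6)]
w5 card/lid ref
 card ([283.0, 248.0], [492.5, -151.4, 36.7, 34.4, 82.3])
```

Run:
```python
from h import *
for f,z in (('w5',.0748+.020+.046),('w10',.0905+.0192+.046)):
    c=dict(np.load(f+'.npz')); F=c['frame'].astype(int); d=F[...,0]-F[...,2]; V=F.max(2)
    m=((d<=-2)&(V<122)&(V>92)).astype(np.uint8); m=cv2.morphologyEx(cv2.medianBlur(m,5),cv2.MORPH_OPEN,np.ones((9,9)))
    m[255:]=0; m[:,:150]=0; m[:,420:]=0
    print(f); endrect(c,m,z,160,58)
```

```text
w5
yaw -7.6 width 58.2 centre [ 521.6 -153.3]
w10
yaw -7.8 width 57.8 centre [ 520.1 -155.1]
```

Box 3 must shift +2 mm x and +0.5 mm y to line up with the stack. Apply that and lower.

{"fn": "servo_tool", "kwargs": {"steps": [{"dx":0.02,"dy":0.005,"dz":-0.1,"wx":0,"wy":0,"wz":0.001},{"dx":0.02,"dy":0.005,"dz":-0.2,"wx":0,"wy":0,"wz":0.001},{"dx":0.02,"dy":0.005,"dz":-0.32,"wx":0,"wy":0,"wz":0.001},{"dx":0.02,"dy":0.005,"dz":-0.42,"wx":0,"wy":0,"wz":0.001},{"dx":0.02,"dy":0.005,"dz":-0.46,"wx":0,"wy":0,"wz":0.001}]}}

```text
time_s: 26.52
eef_pos: [0.5215, -0.1525, 0.0416]
eef_rot: [-0.002, 0.064, 0.998, 0.001]
wrist_force: [0.2, 0.7, -1.8]
opening: 0.671
grasp_force: 64.8
```

{"fn": "servo_tool", "kwargs": {"steps": [{"dx":0,"dy":0,"dz":-0.005,"wx":0,"wy":0,"wz":0},{"dx":0,"dy":0,"dz":-0.01,"wx":0,"wy":0,"wz":0},{"dx":0,"dy":0,"dz":-0.015,"wx":0,"wy":0,"wz":0},{"dx":0,"dy":0,"dz":-0.02,"wx":0,"wy":0,"wz":0},{"dx":0,"dy":0,"dz":-0.02,"wx":0,"wy":0,"wz":0}]}}

```text
time_s: 26.93
eef_pos: [0.5236, -0.1537, 0.043]
eef_rot: [0.0, 0.064, 0.998, -0.0]
wrist_force: [-0.8, 0.5, -2.8]
opening: 0.673
grasp_force: 64.8
```

{"fn": "servo_tool", "kwargs": {"steps": [{"dx":0,"dy":0,"dz":-0.005,"wx":0,"wy":0,"wz":0},{"dx":0,"dy":0,"dz":-0.01,"wx":0,"wy":0,"wz":0},{"dx":0,"dy":0,"dz":-0.01,"wx":0,"wy":0,"wz":0},{"dx":0,"dy":0,"dz":-0.01,"wx":0,"wy":0,"wz":0},{"dx":0,"dy":0,"dz":-0.01,"wx":0,"wy":0,"wz":0}]}}

```text
time_s: 27.35
eef_pos: [0.5232, -0.1535, 0.0415]
eef_rot: [0.0, 0.064, 0.998, -0.0]
wrist_force: [0.1, 0.3, -2.1]
opening: 0.668
grasp_force: 64.8
```

{"fn": "servo_tool", "kwargs": {"steps": [{"dx":0,"dy":-0.005,"dz":-0.005,"wx":0,"wy":0,"wz":0},{"dx":0,"dy":-0.005,"dz":-0.01,"wx":0,"wy":0,"wz":0},{"dx":0,"dy":-0.005,"dz":-0.01,"wx":0,"wy":0,"wz":0},{"dx":0,"dy":-0.005,"dz":-0.01,"wx":0,"wy":0,"wz":0},{"dx":0,"dy":-0.005,"dz":-0.01,"wx":0,"wy":0,"wz":0}]}}

```text
time_s: 27.77
eef_pos: [0.5232, -0.154, 0.0405]
eef_rot: [-0.0, 0.064, 0.998, 0.0]
wrist_force: [0.2, 0.3, -1.2]
opening: 0.671
grasp_force: 64.8
```

{"fn": "servo_tool", "kwargs": {"steps": [{"dx":0,"dy":0,"dz":-0.005,"wx":0,"wy":0,"wz":0},{"dx":0,"dy":0,"dz":-0.005,"wx":0,"wy":0,"wz":0},{"dx":0,"dy":0,"dz":-0.005,"wx":0,"wy":0,"wz":0},{"dx":0,"dy":0,"dz":-0.005,"wx":0,"wy":0,"wz":0},{"dx":0,"dy":0,"dz":-0.005,"wx":0,"wy":0,"wz":0}]}}

```text
time_s: 28.18
eef_pos: [0.5233, -0.154, 0.0403]
eef_rot: [0.0, 0.064, 0.998, -0.0]
wrist_force: [-2.2, -0.0, 4.3]
opening: 0.666
grasp_force: 65.1
```

{"fn": "servo_tool", "kwargs": {"steps": [{"dx":0,"dy":0,"dz":-0.005,"wx":0,"wy":0,"wz":0},{"dx":0,"dy":0,"dz":-0.005,"wx":0,"wy":0,"wz":0},{"dx":0,"dy":0,"dz":-0.005,"wx":0,"wy":0,"wz":0},{"dx":0,"dy":0,"dz":-0.005,"wx":0,"wy":0,"wz":0},{"dx":0,"dy":0,"dz":-0.005,"wx":0,"wy":0,"wz":0}]}}

```text
time_s: 28.6
eef_pos: [0.5233, -0.154, 0.0402]
eef_rot: [0.0, 0.064, 0.998, -0.0]
wrist_force: [-3.7, 1.3, 8.0]
opening: 0.67
grasp_force: 66.0
```

Contact. Ease off 0.5 mm, release, and rise clear, moving away so the stack can be checked.

{"fn": "servo_tool", "kwargs": {"steps": [{"dx":0,"dy":0,"dz":0.005,"wx":0,"wy":0,"wz":0},{"dx":0,"dy":0,"dz":0.005,"wx":0,"wy":0,"wz":0},{"dx":0,"dy":0,"dz":0.005,"wx":0,"wy":0,"wz":0},{"dx":0,"dy":0,"dz":0.005,"wx":0,"wy":0,"wz":0},{"dx":0,"dy":0,"dz":0.005,"wx":0,"wy":0,"wz":0}]}}

```text
time_s: 29.02
eef_pos: [0.5233, -0.154, 0.0403]
eef_rot: [0.0, 0.064, 0.998, -0.0]
wrist_force: [-2.0, 0.8, 5.7]
opening: 0.673
grasp_force: 65.4
```

{"fn": "servo_tool", "kwargs": {"steps": [{"dx":0,"dy":0,"dz":0,"wx":0,"wy":0,"wz":0},{"dx":0,"dy":0,"dz":0,"wx":0,"wy":0,"wz":0},{"dx":0,"dy":0,"dz":0,"wx":0,"wy":0,"wz":0},{"dx":0,"dy":0,"dz":0,"wx":0,"wy":0,"wz":0},{"dx":0,"dy":0,"dz":0.1,"wx":0,"wy":0,"wz":0}], "jaw": 1}}

```text
time_s: 29.43
eef_pos: [0.5217, -0.1532, 0.0483]
eef_rot: [-0.002, 0.064, 0.998, 0.001]
wrist_force: [0.2, 0.6, 0.2]
opening: 1.001
grasp_force: 0.0
```

{"fn": "servo_tool", "kwargs": {"steps": [{"dx":0,"dy":0,"dz":0.2,"wx":0,"wy":0,"wz":0},{"dx":0,"dy":0,"dz":0.4,"wx":0,"wy":0,"wz":0},{"dx":0,"dy":0,"dz":0.6,"wx":0,"wy":0,"wz":0},{"dx":0,"dy":0,"dz":0.8,"wx":0,"wy":0,"wz":0},{"dx":0,"dy":0,"dz":1,"wx":0,"wy":0,"wz":0}]}}

```text
time_s: 29.85
eef_pos: [0.5232, -0.154, 0.1517]
eef_rot: [0.0, 0.064, 0.998, -0.0]
wrist_force: [-0.2, 1.4, -0.1]
opening: 1.004
grasp_force: 0.0
```

{"fn": "servo_tool", "kwargs": {"steps": [{"dx":-0.2,"dy":0,"dz":0,"wx":0,"wy":0,"wz":0},{"dx":-0.4,"dy":0,"dz":0,"wx":0,"wy":0,"wz":0},{"dx":-0.6,"dy":0,"dz":0,"wx":0,"wy":0,"wz":0},{"dx":-0.8,"dy":0,"dz":0,"wx":0,"wy":0,"wz":0},{"dx":-1,"dy":0,"dz":0,"wx":0,"wy":0,"wz":0}]}}

```text
time_s: 30.27
eef_pos: [0.4224, -0.1539, 0.1507]
eef_rot: [0.0, 0.064, 0.998, -0.0]
wrist_force: [-0.8, -0.4, -0.3]
opening: 1.002
grasp_force: 0.0
```

{"fn": "servo_tool", "kwargs": {"steps": [{"dx":-0.2,"dy":0.2,"dz":0,"wx":0,"wy":0,"wz":0},{"dx":-0.4,"dy":0.4,"dz":0,"wx":0,"wy":0,"wz":0},{"dx":-0.6,"dy":0.6,"dz":0,"wx":0,"wy":0,"wz":0},{"dx":-0.6,"dy":0.8,"dz":0,"wx":0,"wy":0,"wz":0},{"dx":-0.6,"dy":1,"dz":0,"wx":0,"wy":0,"wz":0}]}}

```text
time_s: 30.68
eef_pos: [0.3625, -0.0533, 0.1507]
eef_rot: [0.001, 0.065, 0.998, -0.0]
wrist_force: [0.6, -0.4, 0.5]
opening: 1.0
grasp_force: 0.0
```

Run:
```python
from h import *
st()
for n in ('top','scene'):
    c=grab(n); np.savez(n+'11.npz',**c); b=dict(np.load(n+'0.npz'))
    print(n); cards(c,.105,90,30); print(' at bench height'); cards(c,.046,90,30)
    F=c['frame'].astype(int); d=F[...,0]-F[...,2]
    for r in rect(c,d>25,.059,60):
        if abs(r[1][1]+155)<60: print('sheet',r)
    D=np.abs(F-b['frame'].astype(int)).max(2)
    for nm,p in dict(mouse=(.705,.18),obj=(.72,0),bottle=(.705,-.218)).items():
        q=proj(c,[[*p,.03]])[0].astype(int); print(nm,q,'changed px',(D[q[1]-18:q[1]+18,q[0]-18:q[0]+18]>40).sum())
```

```text
t 30.68 tcp [362.5 -53.3 150.7] tool-y yaw-90: -7.5 F [ 0.6  -0.42  0.51] grip 0.0 open 1.0
top
 card ([164.0, 412.0], [87.4, 335.3, 87.4, 36.3, 88.7])
 card ([219.0, 279.0], [372.2, 217.6, 87.3, 42.8, -35.6])
 card ([381.0, 210.0], [522.2, -154.0, 92.2, 38.6, -7.4])
 card ([391.0, 140.0], [681.3, -182.1, 61.4, 41.7, -82.1])
 at bench height
 card ([164.0, 412.0], [71.9, 347.8, 91.5, 38.0, 88.7])
 card ([219.0, 279.0], [370.3, 224.5, 91.5, 44.9, -35.6])
 card ([381.0, 210.0], [527.4, -164.8, 96.6, 40.4, -7.4])
 card ([391.0, 140.0], [694.1, -194.3, 64.4, 43.7, -82.1])
sheet ([398.0, 140.0], [694.1, -208.9, 31.0, 27.4, 61.9])
mouse [236 140] changed px 0
obj [310 133] changed px 0
bottle [398 137] changed px 0
scene
 card ([543.0, 404.0], [1167.1, -65.7, 79.5, 36.8, -89.9])
 card ([238.0, 320.0], [761.2, -253.4, 58.6, 49.9, 0.4])
 card ([319.0, 265.0], [771.1, -66.6, 66.2, 40.6, -29.8])
 card ([195.0, 228.0], [523.2, -154.5, 91.9, 36.2, -7.5])
 at bench height
 card ([543.0, 404.0], [1170.2, -17.2, 87.6, 40.6, -89.9])
 card ([319.0, 265.0], [733.6, -18.2, 72.9, 44.7, -29.8])
 card ([195.0, 228.0], [460.3, -115.0, 101.3, 39.9, -7.5])
sheet ([198.0, 258.0], [529.5, -184.5, 178.8, 60.7, 11.7])
mouse [362 220] changed px 0
obj [317 262] changed px 0
bottle [234 319] changed px 0
```

The stack is upright and aligned: the top card is at (522,−154) with yaw −7.5° at z 105 mm in both views. The bystanders have not moved. Hand in.

```bash
python3 -c "
from bench import workorder; print(workorder.hand_in())"
```

```text
the job is handed in; nothing more can be done
None
```

I handed the job in at about 31 s: the full box (about 0.58 kg) sits lengthwise in the tray, with the sheet and an empty box stacked squarely on it, and the other empty box is still flat on the bench; my first grasp did press on the full box's lid (wrist force about 58 N) and slide it about 18 mm on the bench, but it stayed upright and the bottle, objective and mouse did not move.

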